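# Gauge the mast socket and fit the matching post

## Robot

A 6-joint arm with a two-finger parallel gripper is mounted at the origin on the work surface. World frame = base frame: x ahead of the robot, y to its left, z up, the work surface at z = 0. Lengths are in mm, angles in rad, forces in N, time in s.
With the tool pointing down it reaches from about 250 to 850 mm from the base axis. Payload 12.5 kg.
Tool frame: the origin (TCP) lies on the centre line of the jaws, within the pads' length; the fingertips stand ahead of it and the grasp point (between the pads) lies 8 mm behind it (tip_extent is the z of the fingertips in the tool frame, in mm); z points along the fingers, y is the direction in which the jaws open and shut (so a half turn about z gives the same grasp; the last joint's range is limited). The gripper opens to 93 mm and grips with 3 to 60 N. Pads are 15 mm wide; open, the fingers measure 128 mm over their backs; the gripper's body (75 mm by 188 mm) begins 65 mm behind the grasp point.
Start: joints at [-1.42, 0.351, 1.652, -0, 1.139, -0.085], TCP at [128.512, -534.761, 229.633] pointing down, gripper open.
Joint ranges: [-2.75, 2.75], [-0.79, 2.1], [0.01, 2.65], [-1.57, 4.71], [0.07, 3.14], [-2.87, 2.87]. Speed limits (rad/s): [2.22, 2.22, 2.79, 3.14, 3.14, 3.14].

## Interface

Orientations are given as [roll, pitch, yaw] about the fixed x, y, z axes, in that order (R = Rz(yaw) Ry(pitch) Rx(roll)).
In Python, from cell import * gives the robot as it stands.
- The arm moves only by the tool play_rows, never from a script. Its arguments are lists of equal length, an entry for each row: "rotation": the turn, a rotation vector about the tool's x, y, z in rad, a list of three; "xyz": the shift along the tool's x, y, z in cm, a list of three; "gripper": the finger opening in cm, from 0 to 9.3. A call has 1 to 20 rows; each row shifts and turns the pose as measured when the row begins, along the tool's axes as they then stand; what a row does not reach is not made up. A row lasts 1/12 s, in which the tool goes at most 41.7 mm and 7.16 degrees, less where a joint would pass 70% of its speed; a pose out of reach is approached as far as the arm can. A call is refused whole if a number of a shift passes 4.17 or a number of a turn 0.125, either way. A call with a gripper value outside its range is refused whole. The fingers move at their own pace and stop on an object; the grip force is fixed at half the most. Time passes only in rows, so rows that do not move let the fingers close. It gives the time, the measured TCP pose, the force and the opening at its end, in the units of the state.
- state(): the state, without advancing time (a new reading comes with each control period).
- grab_frame(name): name is "scene" or "top"; returns a dict with "color" (384x512x3 uint8, red, green, blue), "fov_y" (degrees; the focal length in pixels is half the picture's height over the tangent of half this angle, whatever the lens; pixels are square), "cx", "cy" (the principal point, pixels), "k1" (the pictures are not rectified: a ray, as slopes to the right and down, at radius r is drawn at 1 + k1 r^2 times it, then the intrinsics apply), "R" (3x3) and "t" (3): a world point X has camera coordinates R X + t. Camera axes: x right, y down, z forward; pixel columns grow to the right and rows downward; lengths in mm; the calibration is good to about 2 mm. A picture is of the moment at which its call begins. There is no depth.
- job_done(): hands the job in, once; it reports no verdict.
The state is a dict: "time_s": time; "qpos": joint angles; "joint_vel": joint speeds; "effort": joint torques, N m; "eef_pos": TCP position; "eef_rot": TCP orientation; "ft_force": force on the tool from outside, world axes, zero at the start; "torque": the same for the moment, N m; "gripper_width": opening from 0.0 (shut) to 1.0 (fully open).
Only numpy, scipy, OpenCV 4.12 (cv2) and the standard library are available. Lean on these libraries where they do the work, as an engineer would, in place of code of your own. Each camera call takes 0.05 s, during which the arm holds its last target.

## Task

Take the depth rod, lower it gently into the bore of the socket that stands in the metal ring until it presses in the sprung contact at the bottom, and put the rod back in its stand. Then take the post whose shank suits that depth and press it in upright until its flange is down on the rim, so that its foot holds the contact pressed in; never push on a socket with more than 25 N. Leave the other two posts in the rack and everything else alone.

Things in the scene. Friction and masses are not known exactly. Their poses are not given: they have to be found in the camera images.
- foot: aluminium ring on the table, outer diameter 116, 10 high, three small lugs, fixed; origin at its centre on the table. The socket inside it is the one to work on.
- socket_1_mouth (a point): One of three fixed white socket blocks, 60 x 60 x 62 high, alike outside; a round blind bore, diameter 15.5, 2 mm chamfer, in the middle of the top. Depths to the fully pressed contact pad at the bottom: 31, 41, 51; which is which is not told. The block inside the ring of foot is the one to work on, the others are spares. This point: centre of the bore mouth, level with the rim (62 above the table)
- socket_1_contact (a joint): Sprung brass contact pad, diameter 12, at the bottom of that block's bore; value in m: 0 free, 0.004 fully pressed (1 N rising to 7 N). Free, its face is 27, 37 or 47 below the rim. In the bore's +x wall, 11 below the rim, a sprung steel nose sticks out 2.3: it bears on a post with about 7 N, so the post must be pressed past it and then stays put; a rod near the bore's middle misses it
- socket_2_mouth (a point): One of three fixed white socket blocks, 60 x 60 x 62 high, alike outside; a round blind bore, diameter 15.5, 2 mm chamfer, in the middle of the top. Depths to the fully pressed contact pad at the bottom: 31, 41, 51; which is which is not told. The block inside the ring of foot is the one to work on, the others are spares. This point: centre of the bore mouth, level with the rim (62 above the table)
- socket_2_contact (a joint): Sprung brass contact pad, diameter 12, at the bottom of that block's bore; value in m: 0 free, 0.004 fully pressed (1 N rising to 7 N). Free, its face is 27, 37 or 47 below the rim. In the bore's +x wall, 11 below the rim, a sprung steel nose sticks out 2.3: it bears on a post with about 7 N, so the post must be pressed past it and then stays put; a rod near the bore's middle misses it
- socket_3_mouth (a point): One of three fixed white socket blocks, 60 x 60 x 62 high, alike outside; a round blind bore, diameter 15.5, 2 mm chamfer, in the middle of the top. Depths to the fully pressed contact pad at the bottom: 31, 41, 51; which is which is not told. The block inside the ring of foot is the one to work on, the others are spares. This point: centre of the bore mouth, level with the rim (62 above the table)
- socket_3_contact (a joint): Sprung brass contact pad, diameter 12, at the bottom of that block's bore; value in m: 0 free, 0.004 fully pressed (1 N rising to 7 N). Free, its face is 27, 37 or 47 below the rim. In the bore's +x wall, 11 below the rim, a sprung steel nose sticks out 2.3: it bears on a post with about 7 N, so the post must be pressed past it and then stays put; a rod near the bore's middle misses it
- post_short_knob (a point): aluminium post with black knob, standing in the rack: round shank diameter 14, 28 long with a 4 mm tapered foot; above it a flange diameter 26, 4 thick; above that a round knob diameter 20, 46 tall (total 78). 60 g. This point: centre of the knob, 55 above the foot and 27 above the flange's underside; grasp here from above; z up along the post.
- post_short_flange (a point): same post: centre of the flange's underside, at the top of the shank, 28 above the foot. This post fits the bore whose pad is 27 deep when free: the flange comes down on the rim and the foot presses the pad 1 in
- post_medium_knob (a point): aluminium post with black knob, standing in the rack: round shank diameter 14, 38 long with a 4 mm tapered foot; above it a flange diameter 26, 4 thick; above that a round knob diameter 20, 46 tall (total 88). 60 g. This point: centre of the knob, 65 above the foot and 27 above the flange's underside; grasp here from above; z up along the post.
- post_medium_flange (a point): same post: centre of the flange's underside, at the top of the shank, 38 above the foot. This post fits the bore whose pad is 37 deep when free: the flange comes down on the rim and the foot presses the pad 1 in
- post_long_knob (a point): aluminium post with black knob, standing in the rack: round shank diameter 14, 48 long with a 4 mm tapered foot; above it a flange diameter 26, 4 thick; above that a round knob diameter 20, 46 tall (total 98). 60 g. This point: centre of the knob, 75 above the foot and 27 above the flange's underside; grasp here from above; z up along the post.
- post_long_flange (a point): same post: centre of the flange's underside, at the top of the shank, 48 above the foot. This post fits the bore whose pad is 47 deep when free: the flange comes down on the rim and the foot presses the pad 1 in
- rack: grey rack block 210 x 50 x 20 high, fixed, three holes 70 apart along its x axis, 14 deep, in which the posts stand in any order; origin at the centre of its underside
- rod_handle (a point): depth rod standing in its stand: steel rod diameter 8, 95 long, below a round ribbed aluminium handle diameter 16, 45 tall (total 140). 70 g. This point: centre of the handle, 117.5 above the tip; grasp here from above; z up along the rod.
- rod_tip (a point): the flat lower end of the depth rod
- rod_stand_mouth (a point): grey block 56 x 56 x 45 high, fixed, with a round hole of diameter 11, 38 deep, that holds the depth rod upright. This point: centre of the hole's mouth. The hole has a 3 mm chamfer.
- tape_roll_mid (a point): clear tape roll lying flat, outer diameter 54, height 18; its centre (leave alone)
- screwdriver_mid (a point): small screwdriver lying flat, 160 long; its middle (leave alone)
- mug_mid (a point): brown mug, diameter 80, height 90; its centre (leave alone)
- tray_mid (a point): white open tray 90 x 70 x 30; its centre (leave alone)
- jar_mid (a point): small white jar, diameter 44, height 60; its centre (leave alone)
Mind the look-alikes: they are no part of the job. There is more than one size of the part that bears rod_stand_mouth; the job needs the largest.

How it is judged (in metres and radians):
On the way:
1. the rod presses the contact at the bottom of the bore in the ring in by over 1 mm (((horizontal distance between socket_1_mouth and foot below 0.01 m and horizontal distance between rod_tip and socket_1_mouth below 0.009 m and z of rod_tip in the frame of socket_1_mouth below -0.02 m and value of joint socket_1_contact above 0.001 m and contact force between rod and socket_1 above 1 N) or (horizontal distance between socket_2_mouth and foot below 0.01 m and horizontal distance between rod_tip and socket_2_mouth below 0.009 m and z of rod_tip in the frame of socket_2_mouth below -0.02 m and value of joint socket_2_contact above 0.001 m and contact force between rod and socket_2 above 1 N) or (horizontal distance between socket_3_mouth and foot below 0.01 m and horizontal distance between rod_tip and socket_3_mouth below 0.009 m and z of rod_tip in the frame of socket_3_mouth below -0.02 m and value of joint socket_3_contact above 0.001 m and contact force between rod and socket_3 above 1 N))), for 0.1 s.
At the end, for the whole second after the job is handed in: A post stands at rest in the socket in the ring: flange within 2 mm of the rim and 3 mm of the axis, within 0.08 rad of upright, contact held pressed 0.4 mm or more. The other posts are in the rack (moved under 20 mm). The rod is at rest in its stand, tip 30 mm or more down (((horizontal distance between socket_1_mouth and foot below 0.01 m and value of joint socket_1_contact above 0.0004 m) or (horizontal distance between socket_2_mouth and foot below 0.01 m and value of joint socket_2_contact above 0.0004 m) or (horizontal distance between socket_3_mouth and foot below 0.01 m and value of joint socket_3_contact above 0.0004 m)) and ((horizontal distance between post_short_flange and foot below 0.003 m and height (world z) of post_short_flange between 0.06 and 0.064 m and angle between post_short_flange's own z axis and vertical below 0.08 rad and linear speed of post_short below 0.01 m/s and distance of each of post_medium_knob, post_long_knob from where it was at the start of the episode below 0.02 m) or (horizontal distance between post_medium_flange and foot below 0.003 m and height (world z) of post_medium_flange between 0.06 and 0.064 m and angle between post_medium_flange's own z axis and vertical below 0.08 rad and linear speed of post_medium below 0.01 m/s and distance of each of post_short_knob, post_long_knob from where it was at the start of the episode below 0.02 m) or (horizontal distance between post_long_flange and foot below 0.003 m and height (world z) of post_long_flange between 0.06 and 0.064 m and angle between post_long_flange's own z axis and vertical below 0.08 rad and linear speed of post_long below 0.01 m/s and distance of each of post_short_knob, post_medium_knob from where it was at the start of the episode below 0.02 m)) and horizontal distance between rod_tip and rod_stand_mouth below 0.009 m and z of rod_tip in the frame of rod_stand_mouth below -0.03 m and angle between rod_tip's own z axis and vertical below 0.2 rad and linear speed of rod below 0.01 m/s); the robot touches nothing.
It fails at once if the rod pushes a socket with more than 30 N (contact force between rod and socket_1 above 30 N or contact force between rod and socket_2 above 30 N or contact force between rod and socket_3 above 30 N).
It fails at once if the contact forces of a post on a socket, sideways squeeze included, pass 60 N (contact force between any of post_short, post_medium, post_long and socket_1 above 60 N or contact force between any of post_short, post_medium, post_long and socket_2 above 60 N or contact force between any of post_short, post_medium, post_long and socket_3 above 60 N).
It fails at once if a bystander (tape roll, screwdriver, mug, tray, jar) is moved more than 30 mm (distance of any of tape_roll_mid, screwdriver_mid, mug_mid, tray_mid, jar_mid from where it was at the start of the episode above 0.03 m).
It also fails if it takes over 64 s, if anything falls off the work surface, if the arm or the gripper's body presses on something with over 40 N, if the wrist force passes 120 N, or if a joint passes its speed limit or range.

## Working session

There is one attempt and no reset: what is moved stays moved. The work goes in short steps, Python scripts to look and compute and a tool call to move; the robot and the scene stay as the last step left them, time stands still between calls to the robot, and variables do not carry over. Pictures are saved under pics/ and viewed, and the job is handed in when it is done.

Besides the shell and the picture viewer there is one more tool, called after ">>>" by a JSON object that holds its "fn" and its "kwargs". play_rows: Moves the arm, as the interface text tells. Its arguments: {"type":"object","properties":{"rotation":{"type":"array"},"xyz":{"type":"array"},"gripper":{"type":"array"}},"required":["rotation","xyz","gripper"]}

```bash
mkdir -p pics; ls
python3 - <<'E'
from cell import *
import cv2
s=state(); print(s)
for n in("scene","top"):
    f=grab_frame(n); print(n,{k:f[k] for k in f if k!="color"})
    cv2.imwrite(f"pics/{n}0.png",cv2.resize(f["color"][:,:,::-1],(800,600),interpolation=cv2.INTER_CUBIC))
    cv2.imwrite(f"pics/{n}0raw.png",f["color"][:,:,::-1])
E
```

```text
pics
{'time_s': 0.0, 'qpos': array([-1.41963130e+00,  3.51242994e-01,  1.65244450e+00,  6.63579663e-06,
        1.13909856e+00, -8.46161487e-02]), 'joint_vel': array([-0.0009013 ,  0.00011749, -0.00071226, -0.00145247,  0.00219668,
       -0.00085239]), 'effort': array([ 2.58353371e-03, -4.97323644e+01, -2.85256809e+01,  7.00274552e-02,
        2.57423107e-02, -1.15674861e-04]), 'eef_pos': array([ 128.44752085, -534.43887641,  229.08996426]), 'eef_rot': array([-3.14040403e+00, -1.06862685e-04,  2.35778334e-01]), 'ft_force': array([ 0.78666804, -0.14850158,  0.42675215]), 'torque': array([ 0.0008056 ,  0.01134669, -0.02229472]), 'gripper_width': 1.003621731860801}
scene {'fov_y': 56.812971570669426, 'cx': 250.73941113227366, 'cy': 190.31555076544876, 'k1': 0.03705140664748107, 'R': array([[-0.77153916,  0.63617714,  0.00244124],
       [ 0.40387911,  0.49277178, -0.77075134],
       [-0.49153736, -0.59367888, -0.63713139]]), 't': array([ 459.43370965, -136.34167771, 1167.24527086])}
top {'fov_y': 53.299999392931355, 'cx': 250.81928937969676, 'cy': 192.55140391925312, 'k1': 0.021979597590333275, 'R': array([[ 2.07234007e-04, -9.99976900e-01,  6.79387231e-03],
       [-9.99362816e-01, -4.49584068e-04, -3.56897672e-02],
       [ 3.56919972e-02, -6.78214723e-03, -9.99339824e-01]]), 't': array([ -35.7669131 ,  576.98142739, 1234.1318682 ])}
```

View pics/scene0.png

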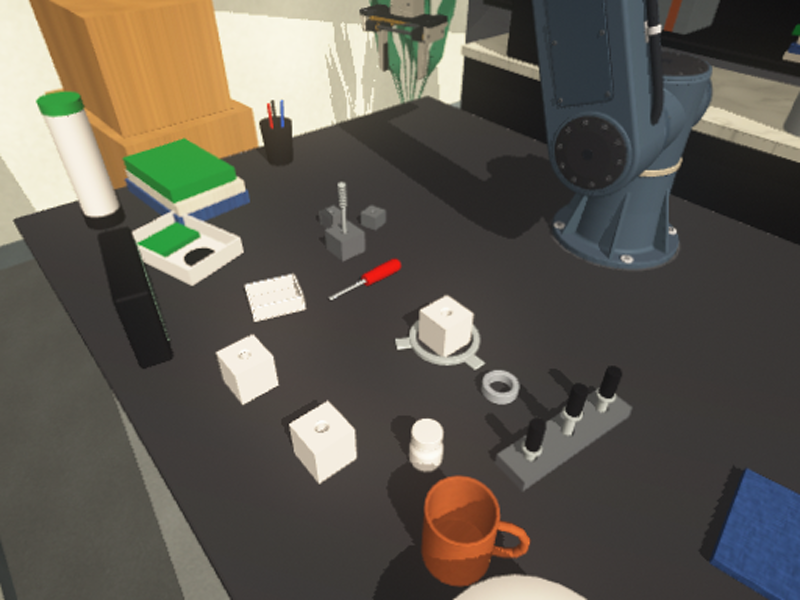

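View pics/top0.png

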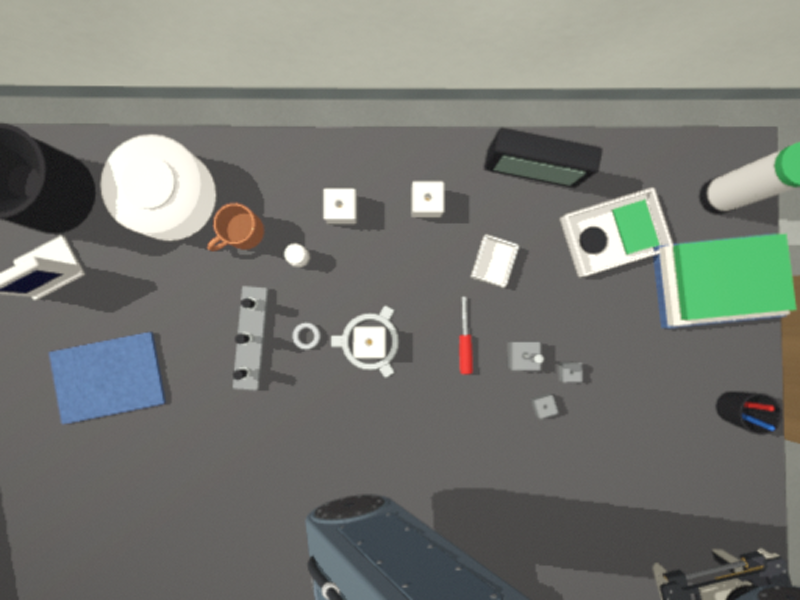

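```bash
cat > h.py <<'E'
import numpy as np, cv2
from cell import *
def cam(n):
    f=grab_frame(n); return f
def K(f):
    fl=192/np.tan(np.radians(f["fov_y"]/2)); return fl
def proj(f,X):
    c=f["R"]@np.asarray(X,float)+f["t"]; a=c[:2]/c[2]; a=a*(1+f["k1"]*(a@a)); return np.array([f["cx"],f["cy"]])+K(f)*a
def ray(f,u,v):
    d=(np.array([u,v])-[f["cx"],f["cy"]])/K(f); a=d.copy()
    for _ in range(20): a=d/(1+f["k1"]*(a@a))
    o=-f["R"].T@f["t"]; r=f["R"].T@np.array([a[0],a[1],1]); return o,r
def onz(f,u,v,z):
    o,r=ray(f,u,v); return (o+r*(z-o[2])/r[2])[:2]
def crop(f,u0,v0,w,h,s,name):
    im=f["color"][v0:v0+h,u0:u0+w,::-1]; im=cv2.resize(im,None,fx=s,fy=s,interpolation=cv2.INTER_CUBIC)
    for k in range(0,w,10):
        cv2.putText(im,str(u0+k),(k*s,9),0,.33,(0,255,255),1); cv2.line(im,(k*s+s//2,10),(k*s+s//2,16),(0,255,255),1)
    for k in range(0,h,10):
        cv2.putText(im,str(v0+k),(0,k*s+s//2),0,.33,(0,255,255),1); cv2.line(im,(22,k*s+s//2),(28,k*s+s//2),(0,255,255),1)
    cv2.imwrite(name,im)
E
python3 - <<'E'
from h import *
f=cam("top"); g=cam("scene")
crop(f,205,190,60,58,10,"pics/t_ring.png")
crop(f,318,210,62,58,10,"pics/t_stand.png")
crop(f,142,178,40,75,8,"pics/t_rack.png")
crop(g,190,110,65,58,10,"pics/s_stand.png")
crop(g,250,180,70,58,10,"pics/s_ring.png")
crop(g,310,225,100,90,7,"pics/s_rack.png")
import pickle; pickle.dump((f,g),open("f0.pkl","wb"))
E
```

```text
(no output)
```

View pics/t_ring.png

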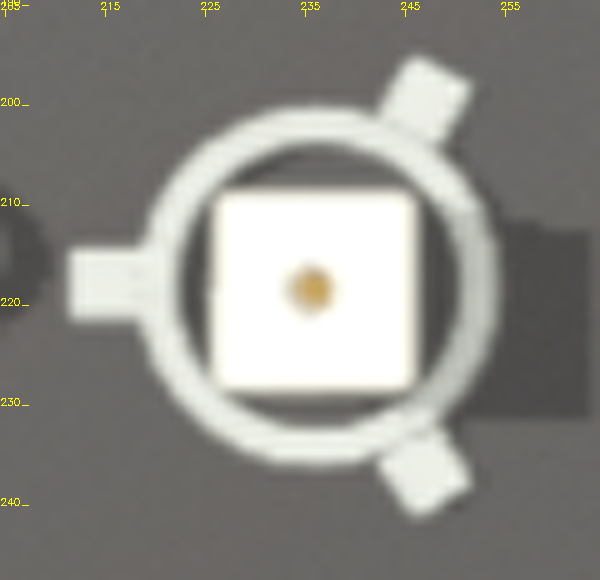

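View pics/t_stand.png

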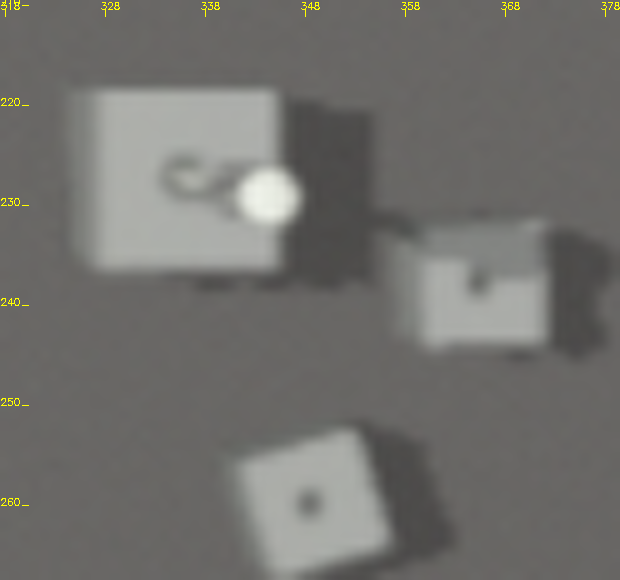

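View pics/t_rack.png

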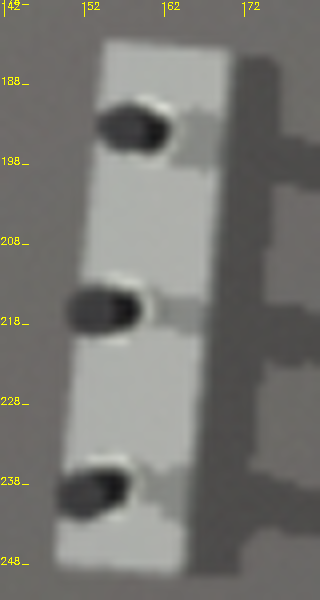

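View pics/s_stand.png

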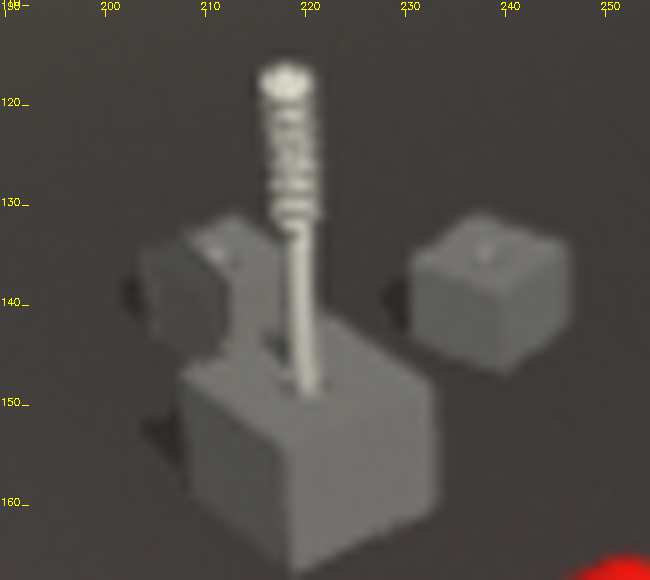

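View pics/s_ring.png

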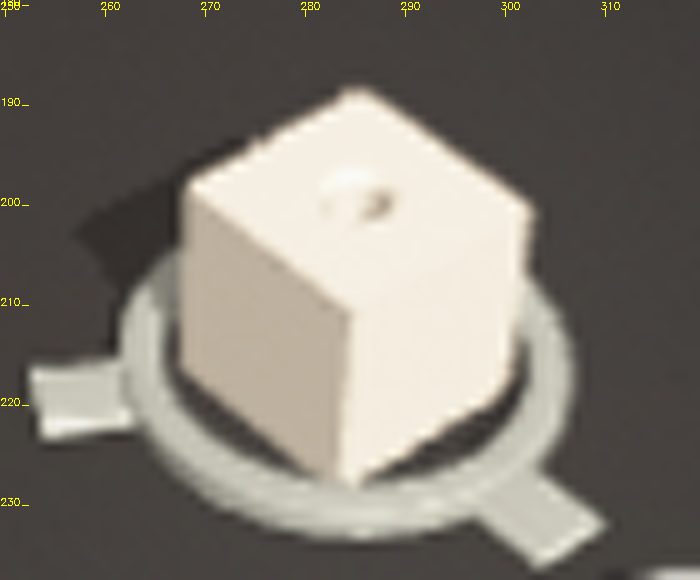

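View pics/s_rack.png

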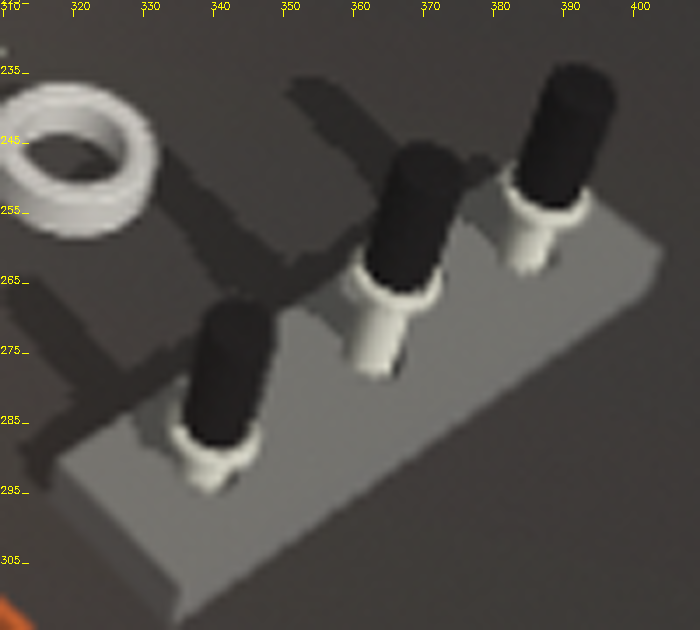

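```bash
cat > m.py <<'E'
from h import *
import pickle
from scipy.optimize import least_squares
f,g=pickle.load(open("f0.pkl","rb"))
def px(u0,v0,s,x,y): return u0+(x+.5)/s-.5, v0+(y+.5)/s-.5
def tri(pa,pb):
    # pa top, pb scene
    r=least_squares(lambda X:np.r_[proj(f,X)-pa,proj(g,X)-pb],[400,0,50]); return r.x, r.fun
if __name__=="__main__":
    print("ring block top", onz(f,*px(205,190,10,314,290),62))
    for c in [(212,190),(416,190),(416,390),(212,390)]: print(onz(f,*px(205,190,10,*c),62))
    print("ring circle", onz(f,*px(205,190,10,319,286),10))
    print("s block", [onz(g,*px(250,180,10,*c),62) for c in [(358,90),(533,210),(350,312),(186,188)]])
    print("s block c", np.mean([onz(g,*px(250,180,10,*c),62) for c in [(358,90),(533,210),(350,312),(186,188)]],0), "bore", onz(g,*px(250,180,10,357,200),62))
    print("stand top corners",[onz(f,*px(318,210,10,*c),45) for c in [(95,90),(280,90),(280,270),(95,270)]])
    print("stand c", onz(f,*px(318,210,10,187.5,180),45))
    sc=[(290,445),(433,380),(320,308),(182,375)]
    print("s stand", [onz(g,*px(190,110,10,*c),45) for c in sc])
    print("rod top t", onz(f,*px(318,210,10,268,195),147), "s",onz(g,*px(190,110,10,287,82),147), tri(px(318,210,10,268,195),px(190,110,10,287,82)))
    rc=[(103,40),(231,48),(186,575),(54,568)]
    print("rack",[onz(f,*px(142,178,8,*c),20) for c in rc],np.mean([onz(f,*px(142,178,8,*c),20) for c in rc],0))
    for n,a,b in [("A",(118,128),(243,312)),("B",(88,311),(430,155)),("C",(76,497),(584,78))]:
        print(n,tri(px(142,178,8,*a),px(310,225,7,*b)))
E
python3 m.py
```

```text
ring block top [494.23986618  10.99083271]
[525.3014491   42.77205195]
[525.30744599 -20.70134174]
[463.23179411 -20.74350734]
[463.25384391  42.602023  ]
ring circle [493.86312519  11.03403611]
s block [array([466.27144285, -17.67240649]), array([465.35988294,  43.29578049]), array([525.63910282,  41.47280643]), array([525.82435672, -16.92903028])]
s block c [495.77369633  12.54178754] bore [496.21106186  13.18583775]
stand top corners [array([ 493.75861525, -275.9607567 ]), array([ 493.79665488, -334.30792665]), array([ 437.21618617, -333.76337919]), array([ 437.17015509, -275.52463241])]
stand c [ 465.45633065 -304.89768622]
s stand [array([ 492.41114397, -276.21988801]), array([ 437.76446398, -277.58540031]), array([ 440.09136787, -333.2461538 ]), array([ 495.66976255, -328.45958989])]
rod top t [ 466.81905873 -304.64770476] s [ 468.92961156 -300.73572833] (array([ 466.39682771, -305.10800884,  144.36028457]), array([-0.06878018,  0.09198397, -0.11412221, -0.00576242]))
rack [array([608.70563556, 274.94234357]), array([605.52357809, 223.56466618]), array([394.31835203, 239.76447419]), array([397.21478524, 292.3681127 ])] [501.44058773 257.65989916]
A (array([571.46304905, 251.7059355 ,  88.22925566]), array([ 0.18583371, -0.14914294,  0.14688516, -0.00028876]))
B (array([502.53623132, 257.49149601, 107.78889076]), array([ 0.19723841, -0.14294038,  0.15514653, -0.00179858]))
C (array([432.70603888, 263.66867461,  97.07355853]), array([ 0.27953956, -0.1858594 ,  0.22077649, -0.00435658]))
```

>>> {"fn": "play_rows", "kwargs": {"rotation": [[0, 0, 0.118], [0, 0, 0.118], [0, 0, 0]], "xyz": [[0, 0, 0], [0, 0, 0], [0, 0, 0]], "gripper": [6, 6, 6]}}

```text
time_s: 0.45
eef_pos: [128.4, -534.3, 228.8]
eef_rot: [-3.14, 0.0, -0.009]
ft_force: [0.3, -0.0, -0.0]
gripper_width: 0.833
```

```bash
python3 -c "
import cell; print([x for x in dir(cell) if not x.startswith('__')]); print(getattr(cell,'tip_extent',None)); print(cell.state())"
```

```text
['PlanningError', 'grab_frame', 'job_done', 'state', 'tip_extent']
11.0
{'time_s': 0.45, 'qpos': array([-1.41963824e+00,  3.51573694e-01,  1.65270444e+00,  2.66095413e-05,
        1.13907896e+00,  1.59904960e-01]), 'joint_vel': array([-8.44504221e-04,  4.74509003e-04,  2.19103990e-03,  1.27243234e-04,
        3.14526874e-04, -1.47305791e-01]), 'effort': array([-4.11221932e-03, -4.97779906e+01, -2.85464162e+01,  7.72133656e-02,
        5.31919111e-03,  1.90759286e+00]), 'eef_pos': array([ 128.42882135, -534.3092616 ,  228.81011161]), 'eef_rot': array([-3.13984687e+00,  2.57102384e-04, -8.75780824e-03]), 'ft_force': array([ 0.30035718, -0.04281908, -0.00232743]), 'torque': array([0.00872085, 0.01142039, 0.03164157]), 'gripper_width': 0.8326135183016297}
```

>>> {"fn": "play_rows", "kwargs": {"rotation": [[0, 0, 0], [0, 0, 0], [0, 0, 0], [0, 0, 0], [0, 0, 0], [0, 0, 0], [0, 0, 0], [0, 0, 0], [0, 0, 0], [0, 0, 0], [0, 0, 0], [0, 0, 0], [0, 0, 0]], "xyz": [[2.6, -1.8, 0], [2.6, -1.8, 0], [2.6, -1.8, 0], [2.6, -1.8, 0], [2.6, -1.8, 0], [2.6, -1.8, 0], [2.6, -1.8, 0], [2.6, -1.8, 0], [2.6, -1.8, 0], [2.6, -1.8, 0], [2.6, -1.8, 0], [2.6, -1.8, 0], [0, 0, 0]], "gripper": [6, 6, 6, 6, 6, 6, 6, 6, 6, 6, 6, 6, 6]}}

```text
time_s: 1.53
eef_pos: [450.0, -304.3, 228.0]
eef_rot: [-3.14, 0.0, 0.039]
ft_force: [0.2, 1.1, -0.4]
gripper_width: 0.645
```

>>> {"fn": "play_rows", "kwargs": {"rotation": [[0, 0, 0.039], [0, 0, 0], [0, 0, 0]], "xyz": [[1.63, 0.05, 0], [0, 0, 2.0], [0, 0, 0]], "gripper": [6, 6, 6]}}

```text
time_s: 1.78
eef_pos: [468.1, -302.6, 207.6]
eef_rot: [-3.14, 0.0, 0.014]
ft_force: [0.1, 0.9, -1.1]
gripper_width: 0.645
```

Run:
```python
from h import *
s=state(); print(s["eef_pos"],s["eef_rot"])
f=cam("top"); g=cam("scene")
crop(f,300,190,80,58,10,"pics/t1.png")
crop(g,180,80,80,58,10,"pics/s1.png")
```

```text
[ 468.10756091 -302.5909871   207.5542055 ] [-3.13989045e+00  3.42956500e-04  1.37417119e-02]
```

View pics/s1.png

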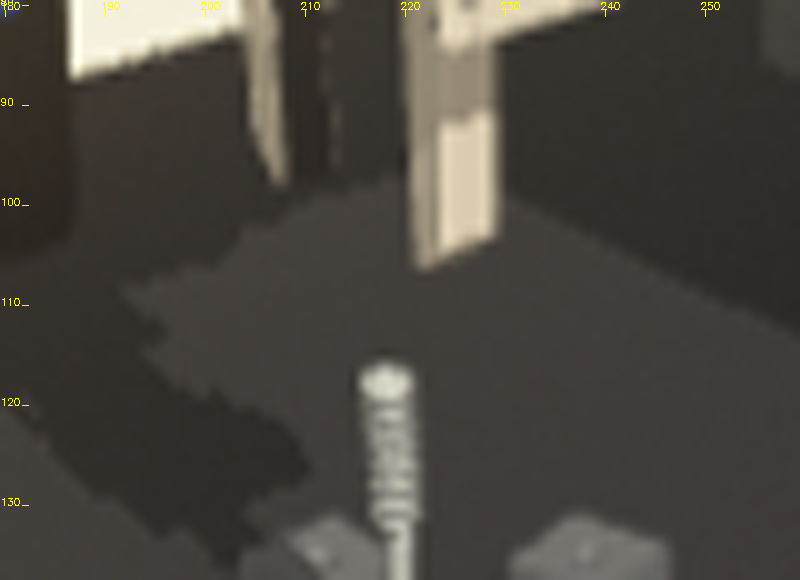

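View pics/t1.png

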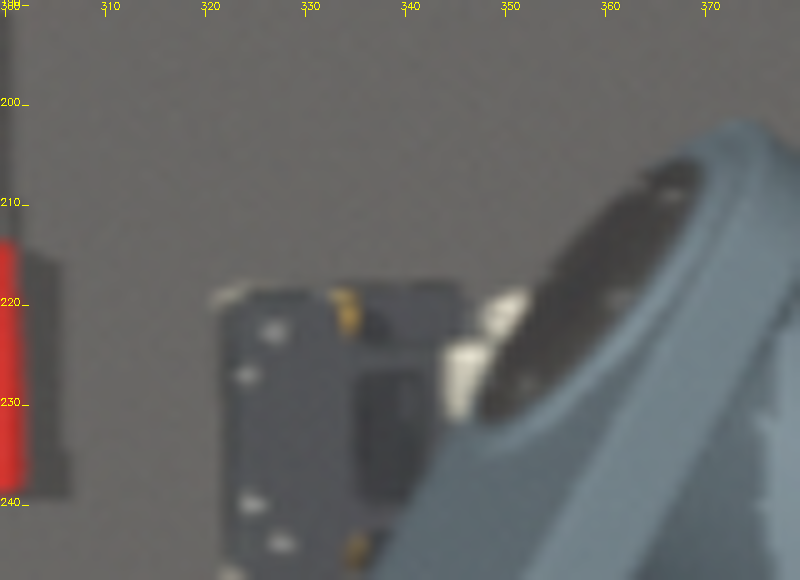

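>>> {"fn": "play_rows", "kwargs": {"rotation": [[0, 0, 0.014], [0, 0, 0], [0, 0, 0], [0, 0, 0], [0, 0, 0]], "xyz": [[-0.18, 0.22, 0], [0, 0, 2.5], [0, 0, 2.5], [0, 0, 1.2], [0, 0, 0]], "gripper": [6, 6, 6, 6, 6]}}

```text
time_s: 2.3
eef_pos: [467.1, -310.1, 152.6]
eef_rot: [3.135, -0.01, -0.003]
ft_force: [-0.0, -0.2, -1.1]
gripper_width: 0.642
```

Run:
```python
from h import *
s=state(); print(s["eef_pos"],s["eef_rot"])
g=cam("scene")
crop(g,180,80,80,58,10,"pics/s2.png")
p=s["eef_pos"]; print(proj(g,p),proj(g,p+[0,30,-11]),proj(g,p+[0,-30,-11]),proj(g,[466.4,-305,147]))
```

```text
[ 467.09186764 -310.07897789  152.61315102] [ 3.13498542 -0.00981948 -0.00320933]
[216.76904684 114.58315914] [223.10654384 121.96775299] [211.08812039 114.22660695] [218.10438539 116.93120203]
```

View pics/s2.png

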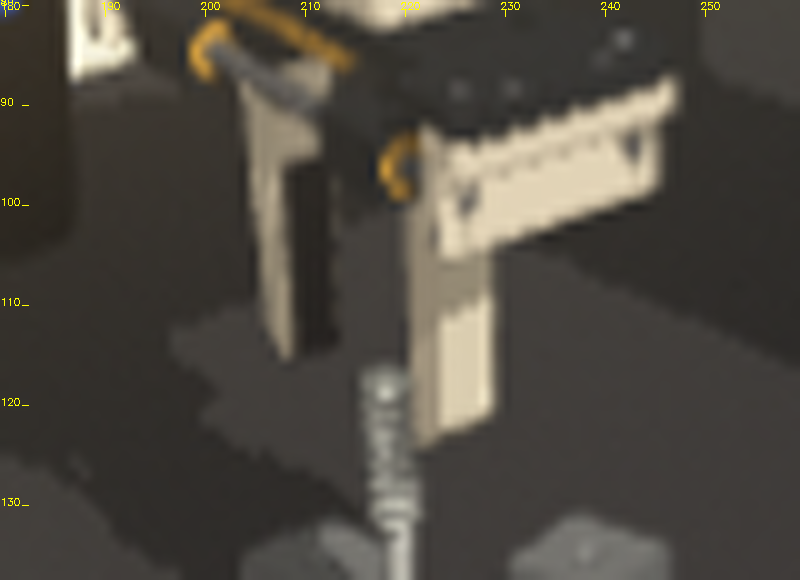

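>>> {"fn": "play_rows", "kwargs": {"rotation": [[0, 0, 0], [0, 0, 0]], "xyz": [[-0.07, -0.5, 0], [0, 0, 0]], "gripper": [5, 5]}}

```text
time_s: 2.52
eef_pos: [466.8, -306.1, 155.9]
eef_rot: [3.133, -0.012, -0.004]
ft_force: [0.6, -0.5, -0.3]
gripper_width: 0.559
```

```bash
cat > st.py <<'E'
from cell import *
import numpy as np
np.set_printoptions(precision=4,suppress=True)
s=state(); print(s["time_s"],s["eef_pos"],s["eef_rot"],"F",s["ft_force"],"T",s["torque"],"w",s["gripper_width"]*93)
from scipy.spatial.transform import Rotation as Ro
r=Ro.from_euler('xyz',s["eef_rot"])
# needed tool-frame rotvec to go to yaw0 pointing down
t=Ro.from_euler('xyz',[np.pi,0,0]); print("rot to nominal",(r.inv()*t).as_rotvec())
E
python3 st.py
```

```text
2.5167 [ 466.8464 -306.0862  155.9327] [ 3.1329 -0.0125 -0.0041] F [ 0.6459 -0.4722 -0.3428] T [ 0.0286  0.0321 -0.0347] w 51.94904190740608
rot to nominal [ 0.0088 -0.0124 -0.0042]
```

>>> {"fn": "play_rows", "kwargs": {"rotation": [[0.009, -0.012, -0.004], [0, 0, 0], [0, 0, 0], [0, 0, 0], [0, 0, 0], [0, 0, 0]], "xyz": [[-0.04, -0.12, 0], [0, 0, 1], [0, 0, 1], [0, 0, 1], [0, 0, 0.7], [0, 0, 0]], "gripper": [5, 5, 5, 5, 5, 5]}}

```text
time_s: 3.02
eef_pos: [467.4, -305.4, 118.3]
eef_rot: [3.14, -0.003, 0.001]
ft_force: [0.1, 0.3, -1.1]
gripper_width: 0.537
```

```bash
python3 st.py
```

```text
3.0167 [ 467.4163 -305.4349  118.2816] [ 3.1397 -0.0031  0.0008] F [ 0.0972  0.2954 -1.1434] T [ 0.0228 -0.0064  0.0832] w 49.95904300518658
rot to nominal [ 0.0019 -0.0031  0.0008]
```

>>> {"fn": "play_rows", "kwargs": {"rotation": [[0.002, -0.003, 0.001], [0, 0, 0], [0, 0, 0], [0, 0, 0], [0, 0, 0], [0, 0, 0], [0, 0, 0]], "xyz": [[-0.1, -0.05, 0.1], [0, 0, 0], [0, 0, 0], [0, 0, 0], [0, 0, 0], [0, 0, 0], [0, 0, 0]], "gripper": [5, 3, 2, 1, 1, 1, 1]}}

```text
time_s: 3.6
eef_pos: [466.4, -304.9, 117.0]
eef_rot: [-3.141, 0.001, -0.0]
ft_force: [-0.9, -0.1, -1.1]
gripper_width: 0.168
```

```bash
python3 st.py;python3 - <<'E'
from h import *
g=cam("scene")
crop(g,180,90,80,58,10,"pics/s3.png")
E
```

```text
3.6 [ 466.3522 -304.9452  116.9606] [-3.141   0.0006 -0.0003] F [-0.8543 -0.1355 -1.1193] T [ 0.0838 -0.0057  0.0013] w 15.607224982421911
rot to nominal [-0.0006  0.0006 -0.0003]
```

View pics/s3.png

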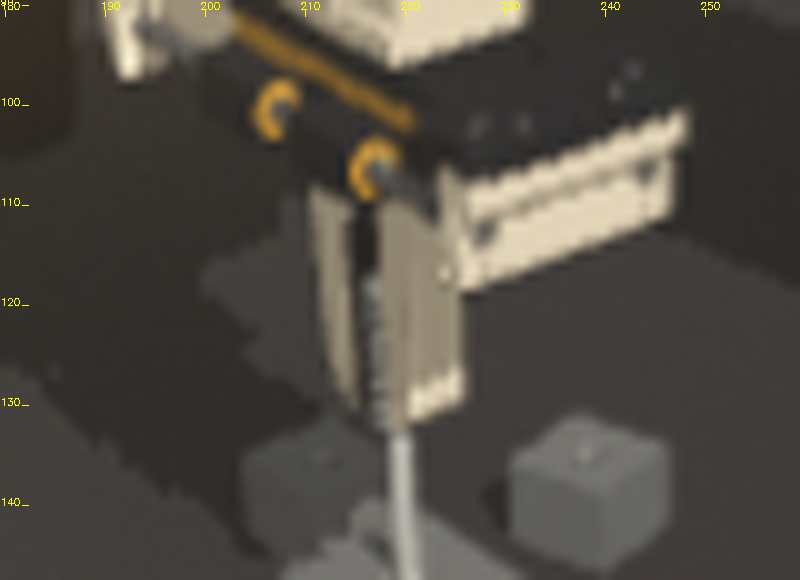

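>>> {"fn": "play_rows", "kwargs": {"rotation": [[0, 0, 0], [0, 0, 0], [0, 0, 0], [0, 0, 0], [0, 0, 0], [0, 0, 0], [0, 0, 0], [0, 0, 0], [0, 0, 0]], "xyz": [[0, 0, -0.5], [0, 0, -1], [0, 0, -1.2], [0, 0, -1.2], [0, 0, -1.2], [0, 0, -1.2], [0, 0, -1.2], [0, 0, -0.8], [0, 0, 0]], "gripper": [1, 1, 1, 1, 1, 1, 1, 1, 1]}}

```text
time_s: 4.4
eef_pos: [466.7, -305.3, 209.8]
eef_rot: [3.14, -0.002, -0.0]
ft_force: [0.8, 0.1, -0.4]
gripper_width: 0.166
```

```bash
python3 st.py
```

```text
4.4 [ 466.6738 -305.3285  209.8024] [ 3.1399 -0.0019 -0.0002] F [ 0.8062  0.0866 -0.4294] T [ 0.0092  0.0007 -0.0249] w 15.407750476648127
rot to nominal [ 0.0017 -0.0019 -0.0002]
```

>>> {"fn": "play_rows", "kwargs": {"rotation": [[0, 0, 0], [0, 0, 0], [0, 0, 0], [0, 0, 0], [0, 0, 0], [0, 0, 0], [0, 0, 0], [0, 0, 0], [0, 0, 0], [0, 0, 0], [0, 0, 0], [0, 0, 0], [0, 0, 0], [0, 0, 0], [0, 0, 0], [0, 0, 0], [0, 0, 0], [0, 0, 0]], "xyz": [[0.2, -0.8, 0], [0.2, -1.6, 0], [0.2, -2.2, 0], [0.2, -2.2, 0], [0.2, -2.2, 0], [0.2, -2.2, 0], [0.2, -2.2, 0], [0.2, -2.2, 0], [0.2, -2.2, 0], [0.2, -2.2, 0], [0.2, -2.2, 0], [0.2, -2.2, 0], [0.2, -2.2, 0], [0.2, -2.2, 0], [0, -1.5, 0], [0, -0.8, 0], [0, 0, 0], [0, 0, 0]], "gripper": [1, 1, 1, 1, 1, 1, 1, 1, 1, 1, 1, 1, 1, 1, 1, 1, 1, 1]}}

```text
time_s: 5.9
eef_pos: [489.2, 29.1, 200.9]
eef_rot: [-3.139, 0.012, -0.0]
ft_force: [0.3, -0.7, -1.2]
gripper_width: 0.166
```

```bash
python3 st.py
```

```text
5.9 [489.1902  29.0844 200.9138] [-3.1387  0.0124 -0.0005] F [ 0.3319 -0.6834 -1.1807] T [-0.0028 -0.0163 -0.0263] w 15.407179445868891
rot to nominal [-0.0029  0.0124 -0.0005]
```

Overshot (momentum). Correct: dx +5.6, dy −17.3.

>>> {"fn": "play_rows", "kwargs": {"rotation": [[-0.003, 0.012, 0], [0, 0, 0], [0, 0, 0], [0, 0, 0]], "xyz": [[0.3, 0.8, 0], [0.26, 0.8, 0], [0, 0, 0], [0, 0, 0]], "gripper": [1, 1, 1, 1]}}

```text
time_s: 6.23
eef_pos: [495.2, 8.9, 200.5]
eef_rot: [3.141, -0.0, -0.003]
ft_force: [-0.4, -0.9, -0.8]
gripper_width: 0.167
```

```bash
python3 st.py;python3 - <<'E'
from h import *
g=cam("scene");f=cam("top")
crop(g,245,130,80,75,8,"pics/s4.png")
crop(f,205,190,60,58,10,"pics/t4.png")
p=state()["eef_pos"]; print(proj(g,p+[0,0,-110]),proj(g,p+[0,0,-15]))
print(proj(g,[494.8,11.8,62]))
E
```

```text
6.2333 [495.1595   8.8895 200.4738] [ 3.1406 -0.0004 -0.0027] F [-0.3785 -0.8739 -0.8244] T [ 0.0258  0.0432 -0.0002] w 15.570374613968259
rot to nominal [ 0.001  -0.0004 -0.0027]
[285.22313921 189.6829379 ] [287.94875672 157.12497893]
[285.2740821  199.02701632]
```

View pics/s4.png

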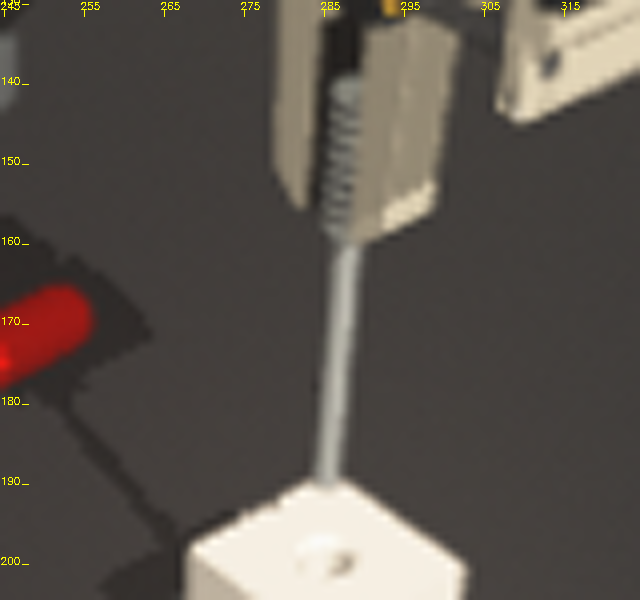

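View pics/t4.png

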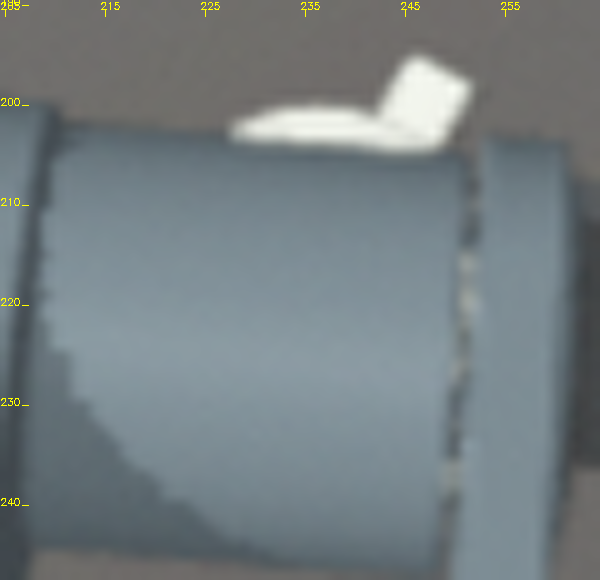

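Run:
```python
from m import *
def ov(F,u0,v0,w,h,s,c,yaw=0,sz=30):
    im=F["color"][v0:v0+h,u0:u0+w,::-1]; im=cv2.resize(im,None,fx=s,fy=s,interpolation=cv2.INTER_CUBIC)
    def P(X): return np.round((proj(F,X)-[u0,v0]+.5)*s-.5).astype(int)
    th=np.linspace(0,2*np.pi,60)
    cv2.polylines(im,[np.array([P([c[0]+9.75*np.cos(t),c[1]+9.75*np.sin(t),62]) for t in th])],True,(0,0,255),1)
    cv2.polylines(im,[np.array([P([c[0]+7.75*np.cos(t),c[1]+7.75*np.sin(t),60]) for t in th])],True,(0,160,0),1)
    q=[(-sz,-sz),(sz,-sz),(sz,sz),(-sz,sz)]
    cv2.polylines(im,[np.array([P([c[0]+a,c[1]+b,62]) for a,b in q])],True,(255,0,0),1)
    return im
a=ov(g,260,182,50,50,8,(495.3,12.0)); b=ov(f,215,200,45,50,8,(495.3,12.0))
cv2.imwrite("pics/ov.png",np.hstack([a,b]))
```

```text
(no output)
```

View pics/ov.png

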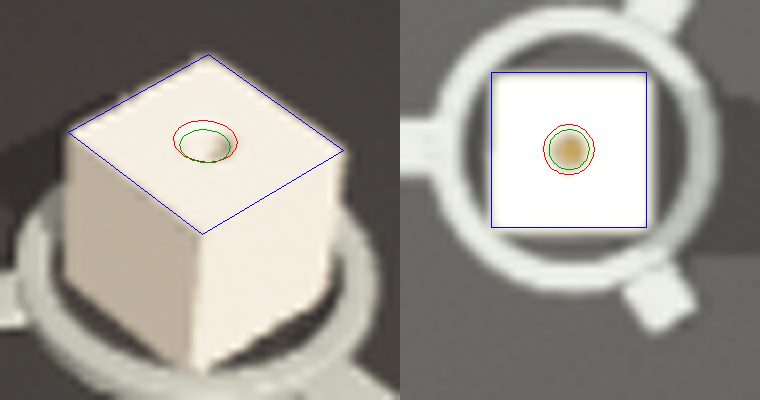

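>>> {"fn": "play_rows", "kwargs": {"rotation": [[0.001, 0, -0.003], [0, 0, 0], [0, 0, 0], [0, 0, 0], [0, 0, 0], [0, 0, 0]], "xyz": [[-0.1, -0.3, 0], [0, 0, 0], [0, 0, 0.6], [0, 0, 0.6], [0, 0, 0.6], [0, 0, 0]], "gripper": [1, 1, 1, 1, 1, 1]}}

```text
time_s: 6.83
eef_pos: [493.8, 12.7, 180.7]
eef_rot: [-3.141, -0.001, 0.001]
ft_force: [1.6, 0.0, -1.2]
gripper_width: 0.166
```

```bash
python3 st.py
```

```text
6.8333 [493.8313  12.7329 180.6949] [-3.1413 -0.0005  0.0009] F [ 1.559   0.005  -1.2349] T [0.0773 0.0232 0.0202] w 15.425887762666534
rot to nominal [-0.0003 -0.0005  0.0009]
```

>>> {"fn": "play_rows", "kwargs": {"rotation": [[0, 0, 0], [0, 0, 0], [0, 0, 0]], "xyz": [[0.05, 0.05, 0.2], [0, 0, 0.2], [0, 0, 0]], "gripper": [1, 1, 1]}}

```text
time_s: 7.08
eef_pos: [494.1, 12.3, 175.5]
eef_rot: [-3.141, 0.001, 0.001]
ft_force: [0.0, 0.2, -0.3]
gripper_width: 0.164
```

```bash
python3 st.py;python3 - <<'E'
from h import *
g=cam("scene")
crop(g,255,165,60,58,10,"pics/s5.png")
p=state()["eef_pos"]; print(proj(g,p+[0,0,-110]),proj(g,p+[0,0,-15]))
E
```

```text
7.0833 [494.1186  12.3426 175.5424] [-3.1412  0.0008  0.0012] F [ 0.0417  0.1887 -0.2565] T [-0.0192  0.0122 -0.0597] w 15.261977872999136
rot to nominal [-0.0004  0.0008  0.0012]
[285.69309599 197.88640194] [288.39908768 166.52326848]
```

View pics/s5.png

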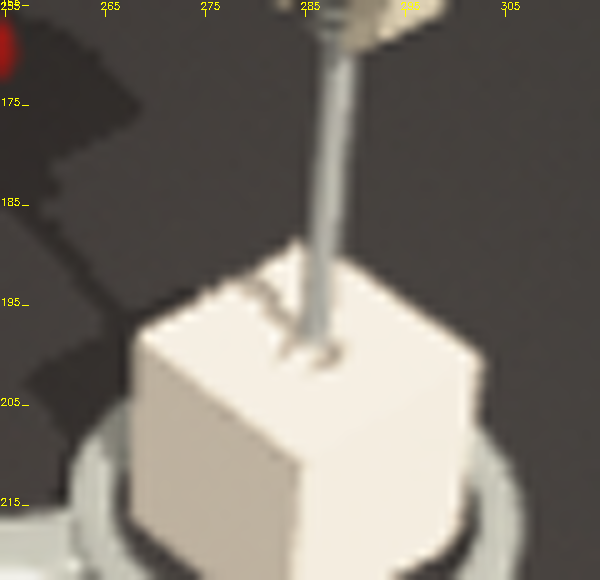

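>>> {"fn": "play_rows", "kwargs": {"rotation": [[0, 0, 0], [0, 0, 0], [0, 0, 0], [0, 0, 0], [0, 0, 0], [0, 0, 0]], "xyz": [[0.02, 0.03, 0.4], [0, 0, 0.5], [0, 0, 0.5], [0, 0, 0.5], [0, 0, 0.2], [0, 0, 0]], "gripper": [1, 1, 1, 1, 1, 1]}}

```text
time_s: 7.63
eef_pos: [494.5, 11.9, 152.7]
eef_rot: [-3.141, 0.0, 0.001]
ft_force: [0.4, 0.1, -0.5]
gripper_width: 0.167
```

```bash
python3 st.py
```

```text
7.6333 [494.5327  11.9472 152.6544] [-3.1413  0.      0.0011] F [ 0.3759  0.0519 -0.493 ] T [-0.0176  0.024  -0.0293] w 15.556210980799833
rot to nominal [-0.0003  0.      0.0011]
```

>>> {"fn": "play_rows", "kwargs": {"rotation": [[0, 0, 0], [0, 0, 0], [0, 0, 0], [0, 0, 0]], "xyz": [[-0.02, 0, 0.3], [0, 0, 0.2], [0, 0, 0.2], [0, 0, 0]], "gripper": [1, 1, 1, 1]}}

```text
time_s: 7.97
eef_pos: [494.4, 11.9, 144.9]
eef_rot: [-3.141, -0.0, 0.001]
ft_force: [-0.5, -0.6, -0.8]
gripper_width: 0.167
```

>>> {"fn": "play_rows", "kwargs": {"rotation": [[0, 0, 0], [0, 0, 0]], "xyz": [[0, 0, 0.2], [0, 0, 0]], "gripper": [1, 1]}}

```text
time_s: 8.13
eef_pos: [494.7, 11.9, 143.1]
eef_rot: [-3.141, -0.001, 0.001]
ft_force: [-0.4, -0.3, 3.6]
gripper_width: 0.167
```

>>> {"fn": "play_rows", "kwargs": {"rotation": [[0, 0, 0], [0, 0, 0]], "xyz": [[0, 0, 0.2], [0, 0, 0]], "gripper": [1, 1]}}

```text
time_s: 8.3
eef_pos: [494.8, 11.9, 141.5]
eef_rot: [-3.141, -0.001, 0.001]
ft_force: [-0.8, -0.2, 4.3]
gripper_width: 0.166
```

>>> {"fn": "play_rows", "kwargs": {"rotation": [[0, 0, 0], [0, 0, 0]], "xyz": [[-0.03, 0, 0.08], [0, 0, 0]], "gripper": [1, 1]}}

```text
time_s: 8.47
eef_pos: [494.8, 12.0, 141.3]
eef_rot: [-3.141, -0.002, 0.001]
ft_force: [-0.9, -0.0, 5.0]
gripper_width: 0.165
```

>>> {"fn": "play_rows", "kwargs": {"rotation": [[0, 0, 0], [0, 0, 0]], "xyz": [[0, 0, 0.08], [0, 0, 0]], "gripper": [1, 1]}}

```text
time_s: 8.63
eef_pos: [494.9, 11.9, 141.1]
eef_rot: [-3.141, -0.002, 0.001]
ft_force: [-3.2, 0.4, 4.4]
gripper_width: 0.166
```

>>> {"fn": "play_rows", "kwargs": {"rotation": [[0, 0, 0], [0, 0, 0], [0, 0, 0]], "xyz": [[-0.08, 0, 0.12], [0, 0, 0.05], [0, 0, 0]], "gripper": [1, 1, 1]}}

```text
time_s: 8.88
eef_pos: [494.9, 11.9, 141.2]
eef_rot: [-3.142, -0.004, 0.001]
ft_force: [-3.2, 0.9, 5.1]
gripper_width: 0.168
```

```bash
python3 st.py;python3 - <<'E'
from h import *
g=cam("scene")
crop(g,245,140,75,75,8,"pics/s6.png")
p=state()["eef_pos"]; print(proj(g,p+[0,0,-15]),proj(g,p+[0,0,-79]))
E
```

```text
8.8833 [494.8558  11.9321 141.232 ] [-3.1416 -0.0045  0.0012] F [-3.2172  0.8937  5.0896] T [ 0.0253  0.736  -0.0052] w 15.598864686279725
rot to nominal [-0.     -0.0045  0.0012]
[287.07551237 178.45694705] [285.32139159 198.97760536]
```

View pics/s6.png

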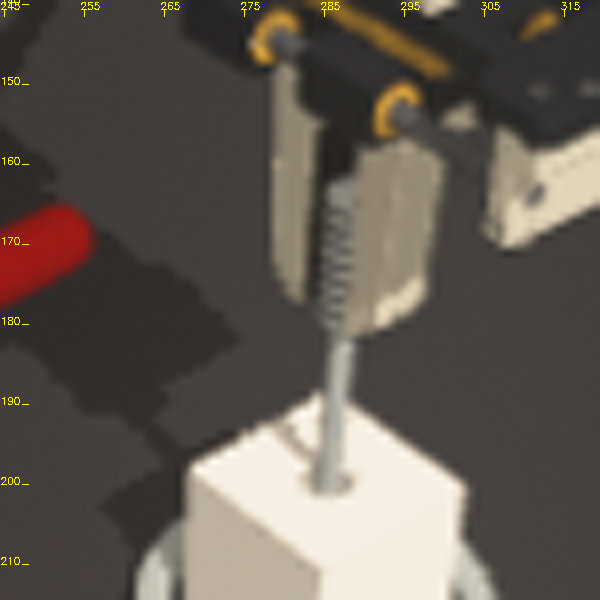

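>>> {"fn": "play_rows", "kwargs": {"rotation": [[0, 0, 0], [0, 0, 0], [0, -0.004, 0.001], [0, 0, 0], [0, 0, 0], [0, 0, 0], [0, 0, 0], [0, 0, 0], [0, 0, 0]], "xyz": [[0, 0, -0.3], [0, 0, -0.5], [0, 0, -0.8], [0, 0, -0.8], [0, 0, -1], [0, 0, -1], [0, 0, -1], [0, 0, -0.5], [0, 0, 0]], "gripper": [1, 1, 1, 1, 1, 1, 1, 1, 1]}}

```text
time_s: 9.68
eef_pos: [495.2, 11.9, 206.9]
eef_rot: [3.141, -0.002, 0.0]
ft_force: [-0.4, 0.7, -0.1]
gripper_width: 0.167
```

```bash
python3 st.py;python3 - <<'E'
from h import *
g=cam("scene")
crop(g,245,120,75,75,8,"pics/s7.png")
p=state()["eef_pos"]; print(proj(g,p+[0,0,-110]),proj(g,p+[0,0,-15]))
E
```

```text
9.6833 [495.2064  11.9317 206.9221] [ 3.1415 -0.0021  0.    ] F [-0.4153  0.688  -0.0991] T [ 0.0616 -0.0294  0.0182] w 15.504824070337975
rot to nominal [ 0.0001 -0.0021  0.    ]
[286.13439412 188.2919526 ] [288.94939039 155.40699728]
```

View pics/s7.png

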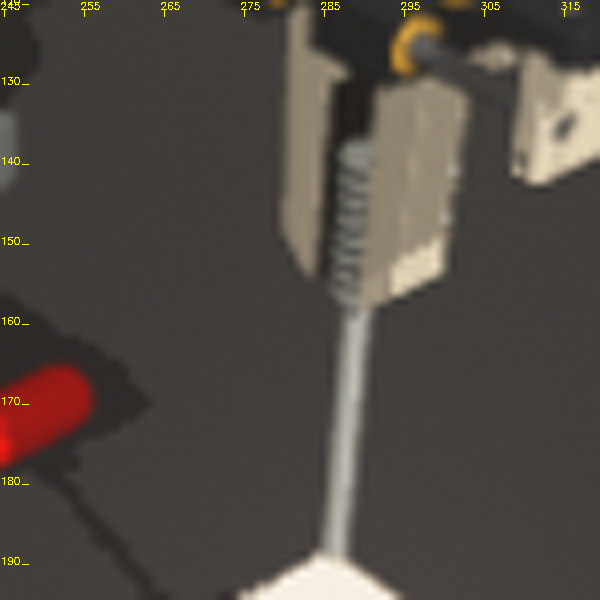

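>>> {"fn": "play_rows", "kwargs": {"rotation": [[0, -0.002, 0], [0, 0, 0], [0, 0, 0], [0, 0, 0], [0, 0, 0], [0, 0, 0], [0, 0, 0], [0, 0, 0], [0, 0, 0], [0, 0, 0], [0, 0, 0], [0, 0, 0], [0, 0, 0], [0, 0, 0], [0, 0, 0], [0, 0, 0], [0, 0, 0], [0, 0, 0]], "xyz": [[-0.2, 0.8, 0], [-0.2, 1.6, 0], [-0.2, 2.2, 0], [-0.2, 2.2, 0], [-0.2, 2.2, 0], [-0.2, 2.2, 0], [-0.2, 2.2, 0], [-0.2, 2.2, 0], [-0.2, 2.2, 0], [-0.2, 2.2, 0], [-0.2, 2.2, 0], [-0.2, 2.2, 0], [-0.2, 2.0, 0], [-0.2, 1.4, 0], [0, 0.8, 0], [0, 0.4, 0], [0, 0, 0], [0, 0, 0]], "gripper": [1, 1, 1, 1, 1, 1, 1, 1, 1, 1, 1, 1, 1, 1, 1, 1, 1, 1]}}

```text
time_s: 11.23
eef_pos: [456.8, -296.7, 196.1]
eef_rot: [-3.135, 0.017, 0.001]
ft_force: [1.0, 0.5, -1.0]
gripper_width: 0.167
```

```bash
python3 st.py
```

```text
11.2333 [ 456.7597 -296.6723  196.0748] [-3.1345  0.0166  0.0009] F [ 1.0112  0.5045 -0.9607] T [ 0.0055  0.0136 -0.0603] w 15.563614348858602
rot to nominal [-0.0071  0.0166  0.0008]
```

>>> {"fn": "play_rows", "kwargs": {"rotation": [[-0.007, 0.017, 0.001], [0, 0, 0], [0, 0, 0], [0, 0, 0]], "xyz": [[0.5, 0.4, 0], [0.4, 0.4, 0], [0, 0, 0], [0, 0, 0]], "gripper": [1, 1, 1, 1]}}

```text
time_s: 11.57
eef_pos: [467.3, -303.3, 196.0]
eef_rot: [3.141, -0.002, 0.002]
ft_force: [-1.1, 0.1, -1.2]
gripper_width: 0.166
```

```bash
python3 st.py
```

```text
11.5667 [ 467.2883 -303.3042  195.9964] [ 3.1412 -0.0023  0.0023] F [-1.0796  0.1437 -1.234 ] T [-0.0073 -0.0226 -0.0032] w 15.477119946811962
rot to nominal [ 0.0003 -0.0023  0.0023]
```

Target (466.4, −304.9). Tip goes from 86 to just above 45 (TCP ≈ 160).

>>> {"fn": "play_rows", "kwargs": {"rotation": [[0, -0.002, 0.002], [0, 0, 0], [0, 0, 0], [0, 0, 0], [0, 0, 0], [0, 0, 0], [0, 0, 0]], "xyz": [[-0.09, 0.16, 0], [0, 0, 0.8], [0, 0, 0.8], [0, 0, 0.7], [0, 0, 0.5], [0, 0, 0], [0, 0, 0]], "gripper": [1, 1, 1, 1, 1, 1, 1]}}

```text
time_s: 12.15
eef_pos: [466.1, -304.0, 164.1]
eef_rot: [-3.141, 0.001, 0.001]
ft_force: [0.4, 0.5, 0.2]
gripper_width: 0.165
```

```bash
python3 st.py
```

```text
12.15 [ 466.0884 -303.9556  164.091 ] [-3.1409  0.0013  0.0012] F [0.3747 0.536  0.1983] T [ 0.0289  0.0503 -0.0017] w 15.380288305671721
rot to nominal [-0.0007  0.0013  0.0012]
```

>>> {"fn": "play_rows", "kwargs": {"rotation": [[0, 0, 0], [0, 0, 0], [0, 0, 0], [0, 0, 0], [0, 0, 0]], "xyz": [[0.03, 0.1, 0], [0, 0, 0.4], [0, 0, 0.4], [0, 0, 0.4], [0, 0, 0]], "gripper": [1, 1, 1, 1, 1]}}

```text
time_s: 12.57
eef_pos: [466.6, -305.3, 151.3]
eef_rot: [-3.141, 0.001, 0.001]
ft_force: [0.2, -0.7, -1.5]
gripper_width: 0.17
```

```bash
python3 st.py;python3 - <<'E'
from h import *
g=cam("scene")
crop(g,180,90,75,75,8,"pics/s8.png")
E
```

```text
12.5667 [ 466.6032 -305.2953  151.3288] [-3.1414  0.0006  0.0011] F [ 0.195  -0.7343 -1.515 ] T [ 0.0127  0.0031 -0.0369] w 15.814067186322506
rot to nominal [-0.0001  0.0006  0.0011]
```

View pics/s8.png

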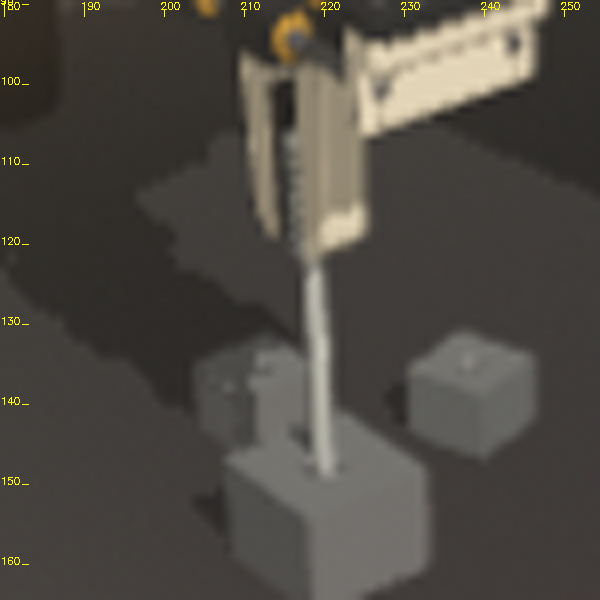

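Rod is in the hole (pixel 219,148), no force. Continue down to TCP ≈ 118.

>>> {"fn": "play_rows", "kwargs": {"rotation": [[0, 0, 0], [0, 0, 0], [0, 0, 0], [0, 0, 0], [0, 0, 0], [0, 0, 0], [0, 0, 0]], "xyz": [[-0.02, -0.03, 0.5], [0, 0, 0.6], [0, 0, 0.6], [0, 0, 0.6], [0, 0, 0.4], [0, 0, 0.2], [0, 0, 0]], "gripper": [1, 1, 1, 1, 1, 1, 1]}}

```text
time_s: 13.2
eef_pos: [466.4, -304.9, 119.3]
eef_rot: [-3.141, 0.001, 0.001]
ft_force: [-0.8, 0.0, -0.7]
gripper_width: 0.169
```

```bash
python3 st.py
```

```text
13.2 [ 466.3949 -304.9343  119.2711] [-3.1414  0.0006  0.0011] F [-0.7888  0.0481 -0.6811] T [ 0.0044 -0.0238  0.026 ] w 15.685866793282655
rot to nominal [-0.0002  0.0006  0.0011]
```

Release (2 mm above the bottom), then rise.

>>> {"fn": "play_rows", "kwargs": {"rotation": [[0, 0, 0], [0, 0, 0], [0, 0, 0], [0, 0, 0], [0, 0, 0]], "xyz": [[0, 0, 0.15], [0, 0, 0], [0, 0, 0], [0, 0, 0], [0, 0, 0]], "gripper": [1, 2, 3.5, 4.5, 4.5]}}

```text
time_s: 13.62
eef_pos: [466.8, -305.2, 118.2]
eef_rot: [3.141, -0.0, 0.001]
ft_force: [-0.6, 0.4, -1.2]
gripper_width: 0.379
```

>>> {"fn": "play_rows", "kwargs": {"rotation": [[0, 0, 0], [0, 0, 0], [0, 0, 0], [0, 0, 0], [0, 0, 0], [0, 0, 0], [0, 0, 0], [0, 0, 0], [0, 0, 0]], "xyz": [[0, 0, -0.5], [0, 0, -1], [0, 0, -1.3], [0, 0, -1.3], [0, 0, -1.3], [0, 0, -1.3], [0, 0, -0.8], [0, 0, -0.3], [0, 0, 0]], "gripper": [4.5, 4.5, 4.5, 4.5, 4.5, 4.5, 4.5, 4.5, 4.5]}}

```text
time_s: 14.37
eef_pos: [467.2, -305.5, 206.3]
eef_rot: [3.138, -0.004, 0.001]
ft_force: [-0.4, -0.4, -0.4]
gripper_width: 0.483
```

```bash
python3 st.py;python3 - <<'E'
from h import *
g=cam("scene")
crop(g,180,80,75,75,8,"pics/s9.png")
E
```

```text
14.3667 [ 467.2372 -305.5149  206.2624] [ 3.1385 -0.0037  0.0011] F [-0.4146 -0.3915 -0.4496] T [0.0155 0.0254 0.0076] w 44.88251465186358
rot to nominal [ 0.0031 -0.0037  0.0011]
```

View pics/s9.png

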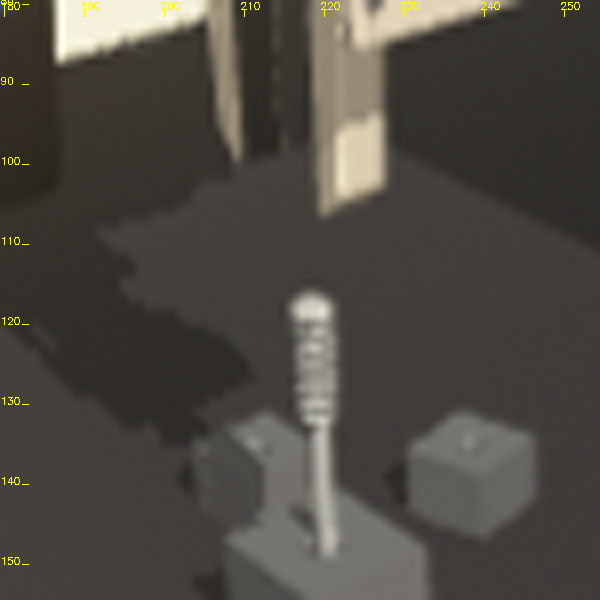

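Run:
```python
from m import *
for a,b,z in [((118,128),(243,312),84),((88,311),(430,155),104),((76,497),(584,78),94)]:
    print(onz(f,*px(142,178,8,*a),z),onz(g,*px(310,225,7,*b),z))
def P(u0,v0,s,X): return np.round((proj(g,X)-[u0,v0]+.5)*s-.5).astype(int)
im=cv2.imread("pics/s_rack.png"); th=np.linspace(0,2*np.pi,40)
for c,L in [((571.3,252),28),((501.5,257.5),48),((431.7,263.2),38)]:
    for r,z in [(10,6+L+50),(10,6+L+4),(13,6+L+4),(13,6+L),(7,20)]:
        cv2.polylines(im,[np.array([P(310,225,7,[c[0]+r*np.cos(t),c[1]+r*np.sin(t),z]) for t in th])],True,(0,0,255),1)
cv2.imwrite("pics/ov2.png",im)
```

```text
[571.14858633 253.27786446] [568.51119996 249.8642427 ]
[502.01044297 259.01535787] [499.33746365 255.79767447]
[431.88518733 265.27269452] [429.93740212 262.22838545]
```

View pics/ov2.png

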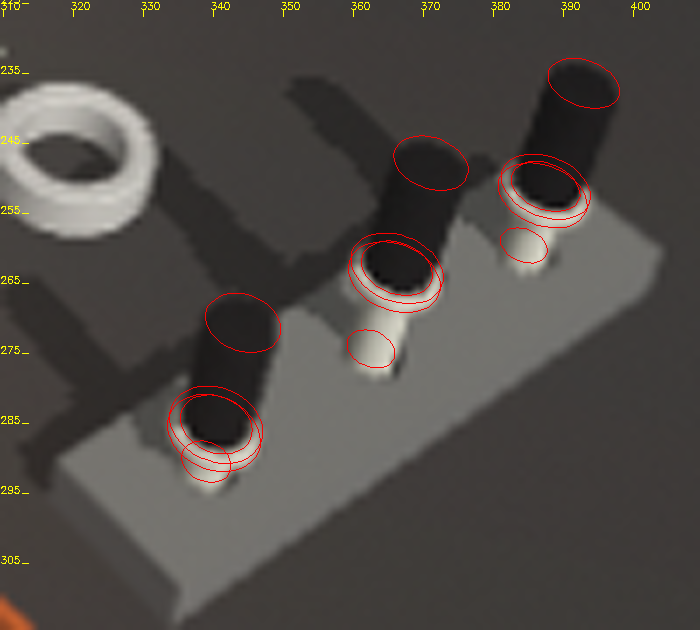

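>>> {"fn": "play_rows", "kwargs": {"rotation": [[0.003, -0.004, 0.001], [0, 0, 0], [0, 0, 0], [0, 0, 0], [0, 0, 0], [0, 0, 0], [0, 0, 0], [0, 0, 0], [0, 0, 0], [0, 0, 0], [0, 0, 0], [0, 0, 0], [0, 0, 0], [0, 0, 0], [0, 0, 0], [0, 0, 0], [0, 0, 0], [0, 0, 0], [0, 0, 0]], "xyz": [[0.3, -1.5, 0], [0.5, -3, 0], [0.6, -3.4, 0], [0.6, -3.4, 0], [0.6, -3.4, 0], [0.6, -3.4, 0], [0.6, -3.4, 0], [0.6, -3.4, 0], [0.6, -3.4, 0], [0.6, -3.4, 0], [0.6, -3.4, 0], [0.6, -3.4, 0], [0.6, -3.4, 0], [0.6, -3.4, 0], [0.6, -3, 0], [0.6, -2, 0], [0.3, -1, 0], [0, 0, 0], [0, 0, 0]], "gripper": [4.5, 4.5, 4.5, 4.5, 4.5, 4.5, 4.5, 4.5, 4.5, 4.5, 4.5, 4.5, 4.5, 4.5, 4.5, 4.5, 4.5, 4.5, 4.5]}}

```text
time_s: 16.0
eef_pos: [559.5, 231.4, 191.5]
eef_rot: [-3.142, 0.02, -0.003]
ft_force: [-0.5, -0.6, 0.5]
gripper_width: 0.483
```

```bash
python3 st.py
```

```text
16.0 [559.5279 231.3797 191.539 ] [-3.1415  0.0204 -0.003 ] F [-0.4759 -0.6087  0.4628] T [-0.0168 -0.0303 -0.0196] w 44.91715193293774
rot to nominal [-0.0001  0.0204 -0.003 ]
```

>>> {"fn": "play_rows", "kwargs": {"rotation": [[0, 0.02, -0.003], [0, 0, 0], [0, 0, 0], [0, 0, 0], [0, 0, 0]], "xyz": [[0.5, -0.8, 0], [0.4, -0.8, 0], [0.1, -0.3, 0], [0, 0, 0], [0, 0, 0]], "gripper": [4.5, 4.5, 4.5, 4.5, 4.5]}}

```text
time_s: 16.42
eef_pos: [570.6, 247.9, 191.1]
eef_rot: [3.141, -0.001, -0.004]
ft_force: [-0.4, -0.1, 0.2]
gripper_width: 0.484
```

```bash
python3 st.py
```

```text
16.4167 [570.5593 247.8688 191.1455] [ 3.1408 -0.0007 -0.004 ] F [-0.4141 -0.0658  0.218 ] T [ 0.0683 -0.0066 -0.0034] w 44.97879567994821
rot to nominal [ 0.0008 -0.0007 -0.004 ]
```

Down towards 100 (136→ steps), then check.

>>> {"fn": "play_rows", "kwargs": {"rotation": [[0, 0, -0.004], [0, 0, 0], [0, 0, 0], [0, 0, 0], [0, 0, 0], [0, 0, 0], [0, 0, 0], [0, 0, 0], [0, 0, 0]], "xyz": [[0.03, -0.4, 0], [0, 0, 1], [0, 0, 1.3], [0, 0, 1.3], [0, 0, 1.3], [0, 0, 1.3], [0, 0, 0.8], [0, 0, 0.4], [0, 0, 0]], "gripper": [4.5, 4.5, 4.5, 4.5, 4.5, 4.5, 4.5, 4.5, 4.5]}}

```text
time_s: 17.17
eef_pos: [570.5, 250.7, 110.8]
eef_rot: [3.141, -0.001, -0.001]
ft_force: [-0.2, -0.1, 0.4]
gripper_width: 0.486
```

```bash
python3 st.py;python3 - <<'E'
from h import *
g=cam("scene")
crop(g,290,210,90,85,7,"pics/s10.png")
p=state()["eef_pos"]; print(proj(g,p+[0,22,-11]),proj(g,p+[0,-22,-11]))
E
```

```text
17.1667 [570.4728 250.6906 110.8368] [ 3.1405 -0.0005 -0.0008] F [-0.2229 -0.0967  0.3786] T [ 0.0266 -0.0099 -0.0323] w 45.22150503334493
rot to nominal [ 0.0011 -0.0005 -0.0008]
[354.8973894 271.9424499] [336.25866527 257.46768226]
```

View pics/s10.png

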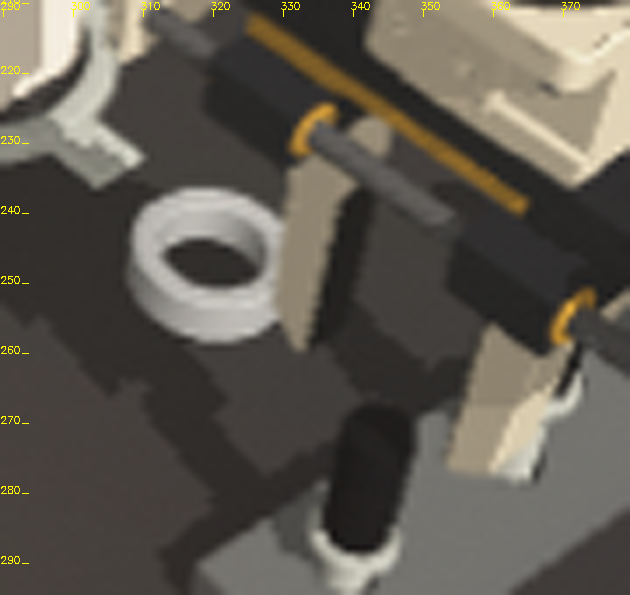

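>>> {"fn": "play_rows", "kwargs": {"rotation": [[0.001, 0, 0], [0, 0, 0], [0, 0, 0], [0, 0, 0], [0, 0, 0], [0, 0, 0], [0, 0, 0], [0, 0, 0]], "xyz": [[0.05, -0.12, 0], [0, 0, 0.8], [0, 0, 1.2], [0, 0, 1.2], [0, 0, 0.9], [0, 0, 0.6], [0, 0, 0.2], [0, 0, 0]], "gripper": [4.5, 4.5, 4.5, 4.5, 4.5, 4.5, 4.5, 4.5]}}

```text
time_s: 17.88
eef_pos: [572.0, 252.4, 58.4]
eef_rot: [-3.141, -0.003, -0.001]
ft_force: [0.8, 0.5, 0.1]
gripper_width: 0.484
```

```bash
python3 st.py
```

```text
17.8833 [572.031  252.3922  58.4041] [-3.1406 -0.0032 -0.0007] F [0.7708 0.5374 0.1348] T [ 0.0453  0.0129 -0.0002] w 44.988613202921236
rot to nominal [-0.001  -0.0032 -0.0007]
```

>>> {"fn": "play_rows", "kwargs": {"rotation": [[-0.001, -0.003, -0.001], [0, 0, 0], [0, 0, 0], [0, 0, 0], [0, 0, 0], [0, 0, 0], [0, 0, 0], [0, 0, 0]], "xyz": [[-0.08, 0, 0.3], [0, 0, 0], [0, 0, 0], [0, 0, 0], [0, 0, 0], [0, 0, 0], [0, 0, 0], [0, 0, 0]], "gripper": [4.5, 4.5, 3, 2.4, 1.5, 1.5, 1.5, 1.5]}}

```text
time_s: 18.55
eef_pos: [571.9, 252.1, 56.3]
eef_rot: [3.141, -0.002, 0.001]
ft_force: [-0.2, -0.8, -0.9]
gripper_width: 0.211
```

```bash
python3 st.py;python3 - <<'E'
from h import *
g=cam("scene")
crop(g,290,210,90,85,7,"pics/s11.png")
E
```

```text
18.55 [571.8517 252.0746  56.3202] [ 3.1411 -0.0015  0.0007] F [-0.1789 -0.7505 -0.9317] T [ 0.0222 -0.0208 -0.0166] w 19.642827199198837
rot to nominal [ 0.0005 -0.0015  0.0007]
```

View pics/s11.png

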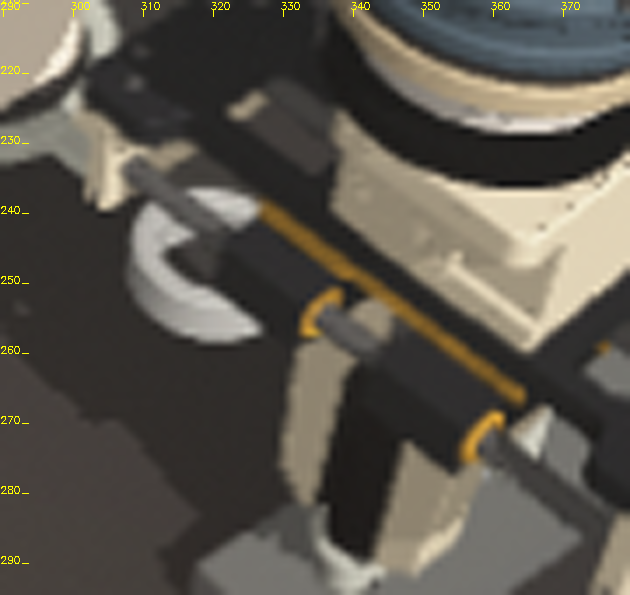

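>>> {"fn": "play_rows", "kwargs": {"rotation": [[0, 0, 0], [0, 0, 0], [0, 0, 0], [0, 0, 0], [0, 0, 0], [0, 0, 0], [0, 0, 0], [0, 0, 0], [0, 0, 0], [0, 0, 0]], "xyz": [[0, 0, -0.4], [0, 0, -0.7], [0, 0, -1], [0, 0, -1.2], [0, 0, -1.2], [0, 0, -1.2], [0, 0, -1.2], [0, 0, -1], [0, 0, -0.4], [0, 0, 0]], "gripper": [1.5, 1.5, 1.5, 1.5, 1.5, 1.5, 1.5, 1.5, 1.5, 1.5]}}

```text
time_s: 19.43
eef_pos: [572.6, 253.1, 151.8]
eef_rot: [-3.139, -0.006, 0.001]
ft_force: [0.8, 0.6, -0.7]
gripper_width: 0.211
```

```bash
python3 st.py
```

```text
19.4333 [572.6117 253.0875 151.815 ] [-3.1392 -0.0064  0.0005] F [ 0.7944  0.6088 -0.7039] T [-0.0095 -0.0209  0.0072] w 19.605169662567263
rot to nominal [-0.0024 -0.0064  0.0005]
```

>>> {"fn": "play_rows", "kwargs": {"rotation": [[-0.002, -0.006, 0], [0, 0, 0], [0, 0, 0], [0, 0, 0], [0, 0, 0], [0, 0, 0], [0, 0, 0], [0, 0, 0], [0, 0, 0], [0, 0, 0], [0, 0, 0], [0, 0, 0], [0, 0, 0], [0, 0, 0], [0, 0, 0], [0, 0, 0]], "xyz": [[-0.3, 0.8, 0], [-0.5, 1.4, 0], [-0.6, 2, 0], [-0.6, 2, 0], [-0.6, 2, 0], [-0.6, 2, 0], [-0.6, 2, 0], [-0.6, 2, 0], [-0.6, 2, 0], [-0.6, 2, 0], [-0.5, 1.6, 0], [-0.4, 1.2, 0], [-0.2, 0.8, 0], [0, 0.4, 0], [0, 0, 0], [0, 0, 0]], "gripper": [1.5, 1.5, 1.5, 1.5, 1.5, 1.5, 1.5, 1.5, 1.5, 1.5, 1.5, 1.5, 1.5, 1.5, 1.5, 1.5]}}

```text
time_s: 20.77
eef_pos: [493.6, 15.7, 144.3]
eef_rot: [3.14, 0.019, 0.001]
ft_force: [0.6, -0.0, -0.2]
gripper_width: 0.209
```

```bash
python3 st.py
```

```text
20.7667 [493.5774  15.6803 144.343 ] [3.1402 0.0187 0.0006] F [ 0.6202 -0.0337 -0.167 ] T [-0.0684  0.0262  0.0017] w 19.45792506007702
rot to nominal [0.0014 0.0187 0.0006]
```

>>> {"fn": "play_rows", "kwargs": {"rotation": [[0.001, 0.019, 0.001], [0, 0, 0], [0, 0, 0]], "xyz": [[0.15, 0.35, 0], [0, 0, 0], [0, 0, 0]], "gripper": [1.5, 1.5, 1.5]}}

```text
time_s: 21.02
eef_pos: [495.6, 13.1, 144.0]
eef_rot: [3.141, -0.002, 0.001]
ft_force: [0.0, -0.2, -1.0]
gripper_width: 0.21
```

>>> {"fn": "play_rows", "kwargs": {"rotation": [[0, 0, 0], [0, 0, 0], [0, 0, 0], [0, 0, 0]], "xyz": [[0, 0, 0.5], [0, 0, 0.5], [0, 0, 0.3], [0, 0, 0]], "gripper": [1.5, 1.5, 1.5, 1.5]}}

```text
time_s: 21.35
eef_pos: [495.7, 14.0, 129.6]
eef_rot: [3.142, -0.002, 0.003]
ft_force: [1.3, -0.2, -0.2]
gripper_width: 0.207
```

```bash
python3 st.py;python3 - <<'E'
from h import *
g=cam("scene")
crop(g,250,150,75,75,8,"pics/s12.png")
p=state()["eef_pos"]
for z,r in [(-50.3,5),(-46.3,7),(-22.3,13),(-18.3,13),(-18.3,10)]:
    print(z,proj(g,p+[0,0,z]), "left/right extents", )
E
```

```text
21.35 [495.7133  14.0243 129.6015] [ 3.1415 -0.0024  0.0025] F [ 1.3457 -0.1693 -0.1776] T [ 0.0109  0.056  -0.0356] w 19.280360160480196
rot to nominal [ 0.0001 -0.0024  0.0025]
-50.3 [286.0704708  194.22093136] left/right extents
-46.3 [286.17894498 192.9623225 ] left/right extents
-22.3 [286.8442409  185.25146601] left/right extents
-18.3 [286.95759629 183.93911213] left/right extents
-18.3 [286.95759629 183.93911213] left/right extents
```

View pics/s12.png

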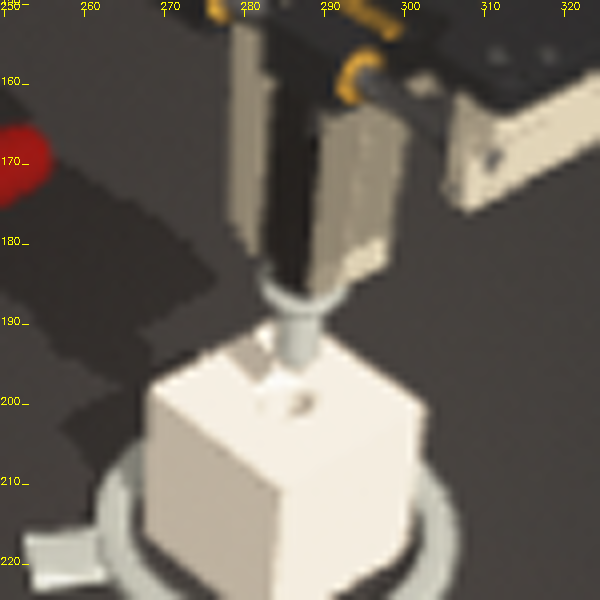

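```bash
cat > ovp.py <<'E'
from h import *
import sys
def ovp(F,p,off,u0,v0,w,h,s):
    im=F["color"][v0:v0+h,u0:u0+w,::-1]; im=cv2.resize(im,None,fx=s,fy=s,interpolation=cv2.INTER_CUBIC)
    th=np.linspace(0,2*np.pi,60)
    for z,r in [(-50.3,5),(-46.3,7),(-22.3,7),(-22.3,13),(-18.3,13)]:
        c=p+[off,0,z]
        q=np.array([np.round((proj(F,c+[r*np.cos(t),r*np.sin(t),0])-[u0,v0]+.5)*s-.5).astype(int) for t in th])
        cv2.polylines(im,[q],True,(0,0,255) if z>-40 else (0,160,0),1)
    return im
E
python3 - <<'E'
from ovp import *
g=cam("scene"); p=state()["eef_pos"]
ims=[ovp(g,p,o,272,175,32,40,12) for o in (0,-1.6)]
cv2.imwrite("pics/ov3.png",np.hstack(ims))
E
```

```text
(no output)
```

View pics/ov3.png

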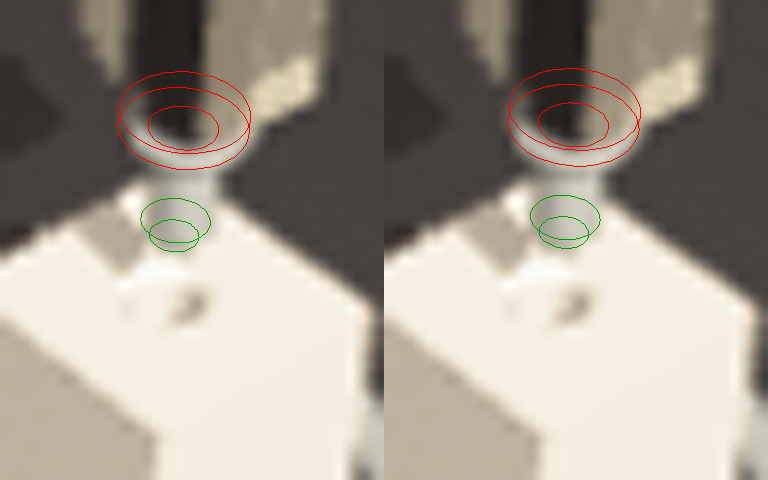

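>>> {"fn": "play_rows", "kwargs": {"rotation": [[0, -0.002, 0.002], [0, 0, 0], [0, 0, 0], [0, 0, 0], [0, 0, 0]], "xyz": [[0.07, 0.2, 0], [0, 0, 0], [0, 0, 0.5], [0, 0, 0.5], [0, 0, 0]], "gripper": [1.5, 1.5, 1.5, 1.5, 1.5]}}

```text
time_s: 21.87
eef_pos: [497.2, 11.6, 119.7]
eef_rot: [3.141, -0.002, 0.0]
ft_force: [0.3, -0.1, -0.3]
gripper_width: 0.213
```

```bash
python3 st.py
python3 - <<'E'
from ovp import *
g=cam("scene"); p=state()["eef_pos"]
ims=[ovp(g,p,o,272,175,32,40,12) for o in (-1.2,)]
im=g["color"][175:215,272:304,::-1]; ims.append(cv2.resize(im,None,fx=12,fy=12,interpolation=cv2.INTER_CUBIC))
cv2.imwrite("pics/ov4.png",np.hstack(ims))
E
```

```text
21.8667 [497.1613  11.6482 119.7274] [ 3.1414 -0.0019  0.0001] F [ 0.2853 -0.0564 -0.2949] T [-0.0047  0.0166  0.0274] w 19.795289979099987
rot to nominal [ 0.0002 -0.0019  0.0001]
```

View pics/ov4.png

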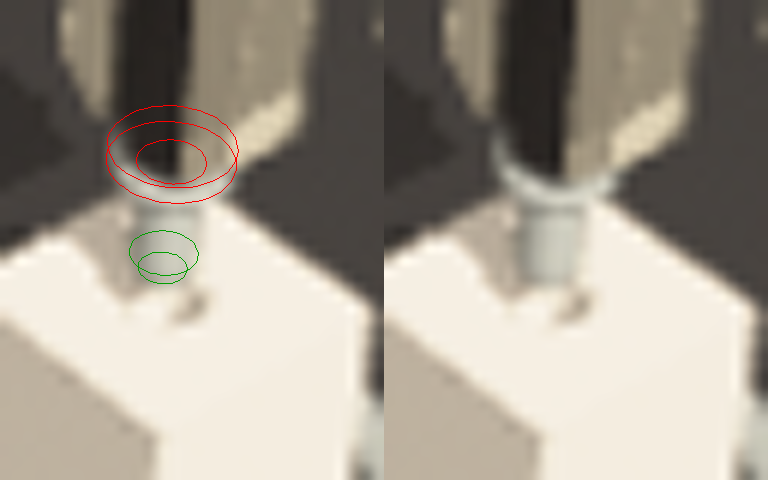

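>>> {"fn": "play_rows", "kwargs": {"rotation": [[0, -0.002, 0], [0, 0, 0], [0, 0, 0], [0, 0, 0]], "xyz": [[0, -0.08, 0.3], [0, 0, 0.3], [0, 0, 0.2], [0, 0, 0]], "gripper": [1.5, 1.5, 1.5, 1.5]}}

```text
time_s: 22.25
eef_pos: [497.3, 12.5, 111.2]
eef_rot: [3.141, 0.0, 0.0]
ft_force: [-0.3, -0.3, -0.6]
gripper_width: 0.213
```

```bash
python3 st.py
python3 - <<'E'
from ovp import *
g=cam("scene"); p=state()["eef_pos"]
ims=[ovp(g,p,o,272,175,32,40,12) for o in (-1.2,)]
im=g["color"][175:215,272:304,::-1]; ims.append(cv2.resize(im,None,fx=12,fy=12,interpolation=cv2.INTER_CUBIC))
cv2.imwrite("pics/ov5.png",np.hstack(ims))
E
```

```text
22.25 [497.2617  12.4988 111.2092] [3.1412 0.0003 0.0002] F [-0.3115 -0.2751 -0.5955] T [-0.1907  0.1771 -0.0219] w 19.80546365393371
rot to nominal [0.0003 0.0003 0.0002]
```

View pics/ov5.png

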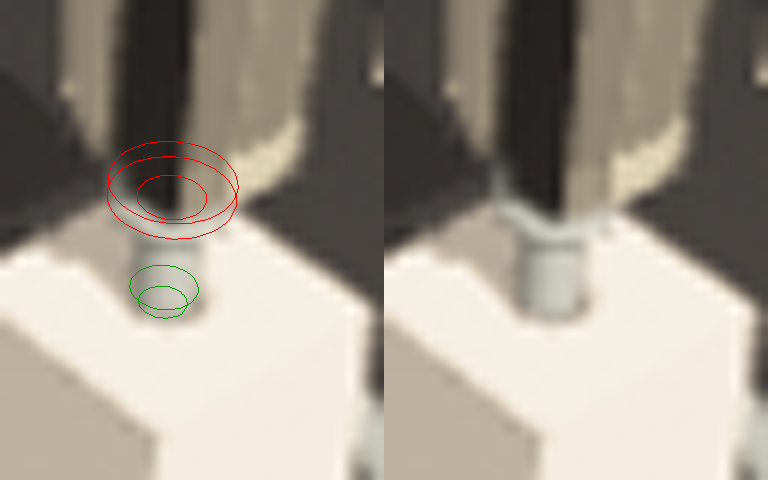

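>>> {"fn": "play_rows", "kwargs": {"rotation": [[0, 0, 0], [0, 0, 0]], "xyz": [[-0.06, -0.05, 0.15], [0, 0, 0]], "gripper": [1.5, 1.5]}}

```text
time_s: 22.47
eef_pos: [496.7, 12.6, 110.1]
eef_rot: [3.14, 0.0, 0.001]
ft_force: [-2.5, -1.0, -0.4]
gripper_width: 0.211
```

>>> {"fn": "play_rows", "kwargs": {"rotation": [[0, 0, 0], [0, 0, 0]], "xyz": [[0, 0, 0.2], [0, 0, 0]], "gripper": [1.5, 1.5]}}

```text
time_s: 22.63
eef_pos: [496.3, 11.9, 108.6]
eef_rot: [3.139, 0.001, 0.001]
ft_force: [-3.1, -2.8, -0.8]
gripper_width: 0.21
```

```bash
python3 st.py
```

```text
22.6333 [496.2975  11.9496 108.6265] [3.1391 0.001  0.0012] F [-3.0987 -2.8478 -0.8201] T [-0.6877  0.5781  0.0118] w 19.530373572682066
rot to nominal [0.0025 0.001  0.0012]
```

>>> {"fn": "play_rows", "kwargs": {"rotation": [[0, 0, 0], [0, 0, 0], [0, 0, 0]], "xyz": [[-0.06, 0.07, 0], [0, 0, 0.1], [0, 0, 0]], "gripper": [1.5, 1.5, 1.5]}}

```text
time_s: 22.88
eef_pos: [495.5, 11.2, 107.5]
eef_rot: [3.139, 0.001, 0.001]
ft_force: [-1.9, -1.7, -1.7]
gripper_width: 0.21
```

```bash
python3 st.py
```

```text
22.8833 [495.5459  11.242  107.4718] [3.1393 0.0008 0.0009] F [-1.8535 -1.7351 -1.7212] T [-0.3266  0.187   0.0161] w 19.563628438587994
rot to nominal [0.0022 0.0008 0.0009]
```

>>> {"fn": "play_rows", "kwargs": {"rotation": [[0.002, 0, 0], [0, 0, 0], [0, 0, 0]], "xyz": [[-0.04, 0.04, 0], [0, 0, 0.15], [0, 0, 0]], "gripper": [1.5, 1.5, 1.5]}}

```text
time_s: 23.13
eef_pos: [495.3, 11.0, 105.7]
eef_rot: [-3.141, 0.0, 0.001]
ft_force: [-1.2, -1.0, -0.5]
gripper_width: 0.209
```

```bash
python3 st.py
```

```text
23.1333 [495.3174  11.0308 105.6766] [-3.1412  0.0003  0.0008] F [-1.2463 -1.0381 -0.5299] T [-0.1829  0.0827  0.0379] w 19.446798182218703
rot to nominal [-0.0004  0.0003  0.0008]
```

>>> {"fn": "play_rows", "kwargs": {"rotation": [[0, 0, 0], [0, 0, 0], [0, 0, 0], [0, 0, 0]], "xyz": [[-0.03, 0.03, 0.1], [0, 0, 0.2], [0, 0, 0.1], [0, 0, 0]], "gripper": [1.5, 1.5, 1.5, 1.5]}}

```text
time_s: 23.47
eef_pos: [495.1, 10.9, 101.2]
eef_rot: [-3.141, 0.0, 0.001]
ft_force: [-0.1, -0.9, 0.4]
gripper_width: 0.21
```

```bash
python3 st.py
```

```text
23.4667 [495.1178  10.9476 101.1578] [-3.1408  0.      0.0006] F [-0.0977 -0.89    0.3905] T [ 0.0096  0.0744 -0.0167] w 19.560944172311828
rot to nominal [-0.0008  0.      0.0006]
```

>>> {"fn": "play_rows", "kwargs": {"rotation": [[0, 0, 0], [0, 0, 0], [0, 0, 0], [0, 0, 0]], "xyz": [[0, 0.02, 0.15], [0, 0, 0.2], [0, 0, 0.2], [0, 0, 0]], "gripper": [1.5, 1.5, 1.5, 1.5]}}

```text
time_s: 23.8
eef_pos: [494.2, 10.8, 95.1]
eef_rot: [-3.141, 0.002, 0.001]
ft_force: [0.0, -1.0, -2.4]
gripper_width: 0.209
```

```bash
python3 st.py
```

```text
23.8 [494.1512  10.7576  95.0849] [-3.1409  0.0024  0.0009] F [ 0.0059 -1.0187 -2.3847] T [-0.2202  0.1315  0.0325] w 19.433048024095342
rot to nominal [-0.0007  0.0024  0.0009]
```

>>> {"fn": "play_rows", "kwargs": {"rotation": [[0, 0.002, 0], [0, 0, 0], [0, 0, 0], [0, 0, 0], [0, 0, 0]], "xyz": [[0, 0, 0.15], [0, 0, 0.2], [0, 0, 0.2], [0, 0, 0.1], [0, 0, 0]], "gripper": [1.5, 1.5, 1.5, 1.5, 1.5]}}

```text
time_s: 24.22
eef_pos: [494.0, 10.5, 88.0]
eef_rot: [-3.141, 0.0, 0.001]
ft_force: [-2.0, -0.7, 0.4]
gripper_width: 0.209
```

```bash
python3 st.py
```

```text
24.2167 [494.0446  10.5416  87.9648] [-3.1411  0.0004  0.0009] F [-2.009  -0.7469  0.3825] T [-0.1806  0.3556  0.0025] w 19.404469671632487
rot to nominal [-0.0005  0.0004  0.0009]
```

>>> {"fn": "play_rows", "kwargs": {"rotation": [[0, 0, 0], [0, 0, 0], [0, 0, 0]], "xyz": [[-0.02, 0, 0.15], [0, 0, 0.1], [0, 0, 0]], "gripper": [1.5, 1.5, 1.5]}}

```text
time_s: 24.47
eef_pos: [494.0, 10.5, 85.3]
eef_rot: [-3.141, -0.0, 0.001]
ft_force: [-1.9, -0.7, 1.1]
gripper_width: 0.208
```

>>> {"fn": "play_rows", "kwargs": {"rotation": [[0, 0, 0], [0, 0, 0]], "xyz": [[0, 0, 0.1], [0, 0, 0]], "gripper": [1.5, 1.5]}}

```text
time_s: 24.63
eef_pos: [494.0, 10.5, 84.3]
eef_rot: [-3.141, 0.0, 0.001]
ft_force: [-3.0, -1.2, 1.0]
gripper_width: 0.209
```

```bash
python3 st.py
```

```text
24.6333 [494.0356  10.5341  84.2792] [-3.1412  0.      0.0009] F [-2.9751 -1.1844  0.9653] T [-0.1834  0.4706  0.0062] w 19.462699600258222
rot to nominal [-0.0004  0.      0.0009]
```

>>> {"fn": "play_rows", "kwargs": {"rotation": [[0, 0, 0], [0, 0, 0]], "xyz": [[-0.03, 0.02, 0.08], [0, 0, 0]], "gripper": [1.5, 1.5]}}

```text
time_s: 24.8
eef_pos: [494.1, 10.5, 84.3]
eef_rot: [-3.141, -0.001, 0.001]
ft_force: [-2.4, -2.0, -1.4]
gripper_width: 0.212
```

>>> {"fn": "play_rows", "kwargs": {"rotation": [[0, 0, 0], [0, 0, 0]], "xyz": [[0, 0, 0.08], [0, 0, 0]], "gripper": [1.5, 1.5]}}

```text
time_s: 24.97
eef_pos: [494.0, 10.5, 84.3]
eef_rot: [-3.141, -0.001, 0.001]
ft_force: [-0.8, -0.9, -2.0]
gripper_width: 0.213
```

```bash
python3 st.py
python3 - <<'E'
from h import *
g=cam("scene")
crop(g,255,165,60,58,10,"pics/s13.png")
E
```

```text
24.9667 [494.0063  10.5273  84.3128] [-3.1409 -0.0007  0.0009] F [-0.8239 -0.8632 -2.0394] T [-0.1911  0.4221  0.0089] w 19.7845062912161
rot to nominal [-0.0007 -0.0007  0.0009]
```

View pics/s13.png

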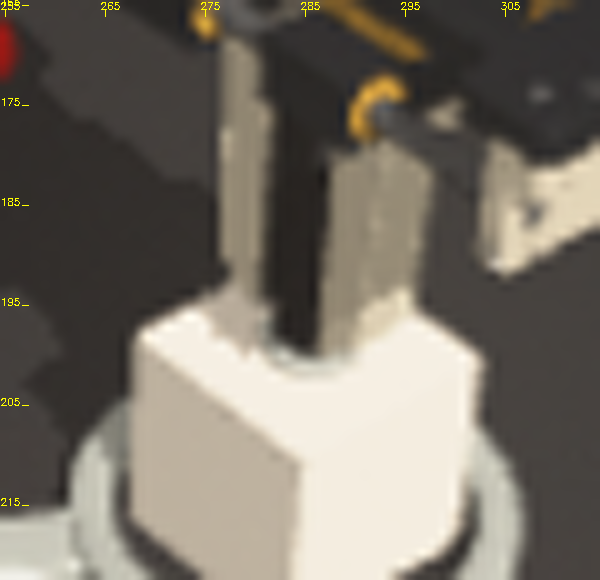

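>>> {"fn": "play_rows", "kwargs": {"rotation": [[0, 0, 0], [0, 0, 0]], "xyz": [[0, 0, 0.14], [0, 0, 0]], "gripper": [1.5, 1.5]}}

```text
time_s: 25.18
eef_pos: [494.2, 10.4, 84.2]
eef_rot: [-3.141, -0.001, 0.001]
ft_force: [-1.2, -1.4, -4.9]
gripper_width: 0.213
```

>>> {"fn": "play_rows", "kwargs": {"rotation": [[0, 0, 0], [0, 0, 0], [0, 0, 0], [0, 0, 0], [0, 0, 0]], "xyz": [[0, 0, 0], [0, 0, 0], [0, 0, 0], [0, 0, 0], [0, 0, 0]], "gripper": [1.8, 2.2, 2.6, 3.2, 3.2]}}

```text
time_s: 25.6
eef_pos: [495.4, 10.6, 83.8]
eef_rot: [-3.141, -0.004, 0.001]
ft_force: [-0.5, -0.9, -0.2]
gripper_width: 0.334
```

```bash
python3 st.py
```

```text
25.6 [495.3554  10.6263  83.8056] [-3.1408 -0.0041  0.0007] F [-0.4735 -0.864  -0.1623] T [ 0.0041  0.0678 -0.0007] w 31.030209481966697
rot to nominal [-0.0008 -0.0041  0.0007]
```

Released; rise with opening 3.5 and look.

>>> {"fn": "play_rows", "kwargs": {"rotation": [[0, -0.004, 0], [0, 0, 0], [0, 0, 0], [0, 0, 0], [0, 0, 0], [0, 0, 0], [0, 0, 0], [0, 0, 0], [0, 0, 0]], "xyz": [[0, 0, 0], [0, 0, -0.5], [0, 0, -1], [0, 0, -1.3], [0, 0, -1.5], [0, 0, -1.5], [0, 0, -1.5], [0, 0, -0.8], [0, 0, 0]], "gripper": [4, 4, 4, 4, 4, 4, 4, 4, 4]}}

```text
time_s: 26.35
eef_pos: [495.8, 10.7, 172.7]
eef_rot: [-3.141, -0.001, 0.001]
ft_force: [0.0, 0.6, -0.5]
gripper_width: 0.43
```

>>> {"fn": "play_rows", "kwargs": {"rotation": [[0, 0, 0], [0, 0, 0], [0, 0, 0], [0, 0, 0], [0, 0, 0], [0, 0, 0], [0, 0, 0], [0, 0, 0], [0, 0, 0], [0, 0, 0], [0, 0, 0], [0, 0, 0]], "xyz": [[-0.5, 0.5, -0.5], [-1, 0.5, -1], [-2, 0.5, -1], [-2, 0.5, -1], [-2, 0.5, -1], [-2, 0.5, 0], [-2, 0.5, 0], [-1, 0.5, 0], [-1, 0, 0], [0, 0, 0], [0, 0, 0], [0, 0, 0]], "gripper": [4, 4, 4, 4, 4, 4, 4, 4, 4, 4, 4, 4]}}

```text
time_s: 27.35
eef_pos: [350.8, -33.1, 216.6]
eef_rot: [-3.14, 0.005, 0.001]
ft_force: [0.2, 0.6, 0.6]
gripper_width: 0.431
```

```bash
python3 st.py
python3 - <<'E'
from h import *
import pickle
g=cam("scene");f=cam("top"); pickle.dump((f,g),open("f1.pkl","wb"))
crop(g,250,165,70,58,10,"pics/s14.png")
crop(f,205,190,60,58,10,"pics/t14.png")
cv2.imwrite("pics/all14.png",np.hstack([cv2.resize(x["color"][:,:,::-1],(400,300),interpolation=cv2.INTER_AREA) for x in (g,f)]))
E
```

```text
27.35 [350.7984 -33.0721 216.5888] [-3.1402  0.0046  0.0006] F [0.1596 0.6205 0.6096] T [ 0.0178 -0.0068 -0.0342] w 40.08516416160435
rot to nominal [-0.0014  0.0046  0.0006]
```

View pics/s14.png

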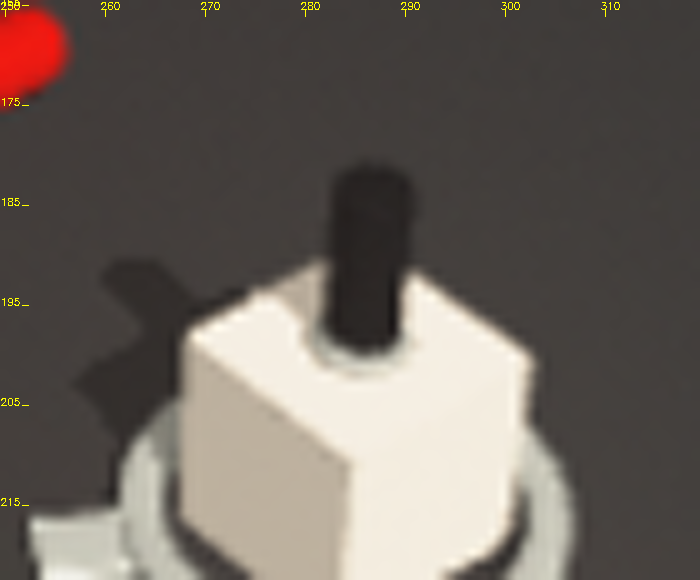

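View pics/t14.png

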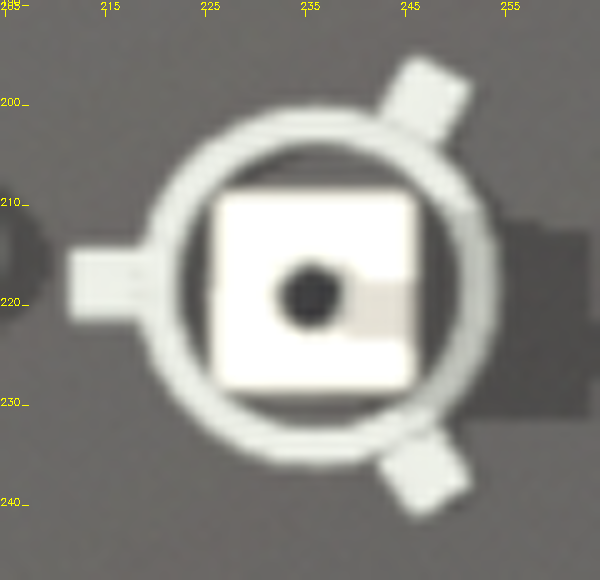

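View pics/all14.png

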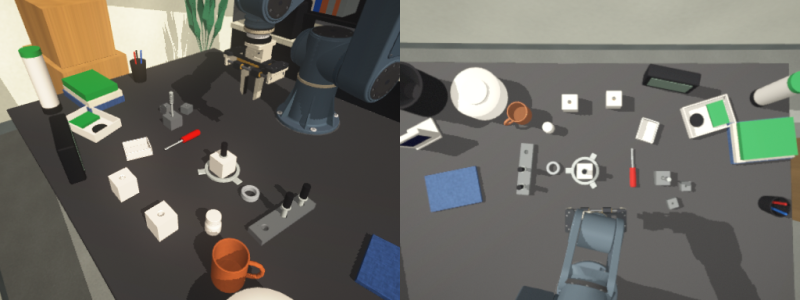

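Run:
```python
from h import *
import pickle
f,g=pickle.load(open("f1.pkl","rb"))
th=np.linspace(0,2*np.pi,60); ims=[]
for F,(u0,v0) in ((g,(268,178)),(f,(220,200))):
    s=11; im=cv2.resize(F["color"][v0:v0+36,u0:u0+36,::-1],None,fx=s,fy=s,interpolation=cv2.INTER_CUBIC)
    for z,r in [(62,13),(66,13),(66,10),(112,10)]:
        c=np.array([495,11.5,z])
        q=np.array([np.round((proj(F,c+[r*np.cos(t),r*np.sin(t),0])-[u0,v0]+.5)*s-.5).astype(int) for t in th])
        cv2.polylines(im,[q],True,(0,0,255),1)
    ims.append(im)
cv2.imwrite("pics/ov6.png",np.hstack(ims))
```

View pics/ov6.png

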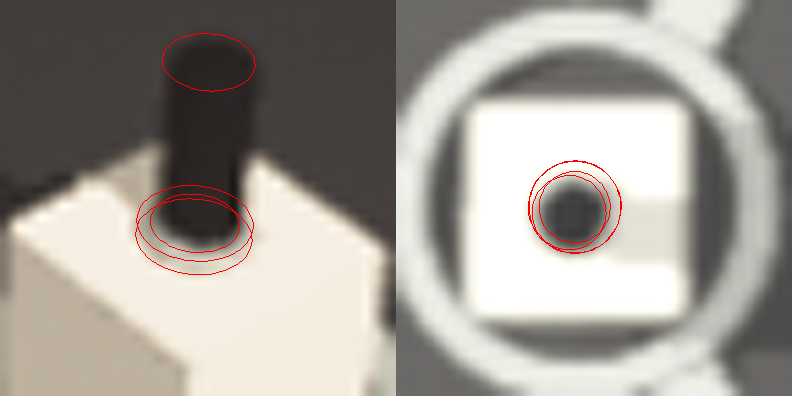

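```bash
python3 -c "
from cell import *
job_done(); print(state()['time_s'])"
```

```text
the job is handed in; nothing more can be done
the job is handed in; nothing more can be done
```

I carried out the whole task and handed the job in; the last move ended at 27.4 s of the 64 s allowed. No verdict is reported.

- **Measuring the depth:** I lowered the depth rod into the bore of the ringed socket. The contact began to yield about 27 mm down and stopped at about 31 mm, with no more than about 5 N read at the wrist. That makes it the 31 mm socket. The rod went back into its stand, and the scene picture after release shows it upright at its original position.
- **Fitting the post:** The short post (the rack hole nearest the mug) went past the steel nose and down until it stopped. The tool was then at z = 84.3 mm, exactly the height computed for the flange on the rim, and further small pushes moved it less than 0.2 mm.
- **Final pictures:** From both cameras the post looks upright, central and seated. The other two posts are in the rack and nothing else looks moved. The gripper is clear of everything.

**Checks that disagreed or were missing:**
- The two cameras differed by about 1.5 mm on the bore centre, so I centred the post by following sideways forces of about 3 N.
- The wrist's vertical force read about zero to −5 N while I pressed the seated post. I therefore judged seating by height, not force.
- The contact's value cannot be read directly, so I inferred that the post's foot holds it pressed from the measured depths.

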